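# Clear the transfer track, stack the insulator pack and run it under the inspection lamp

### The job

First clear every grey trunking offcut off the mat, the track and the carriage into the red scrap bin. Then build the insulator pack flat and well centred in the circle on the carriage, black disc at the bottom, copper in the middle, white on top, and only then slide the carriage by its handle all the way to the stop under the lamp, with the stack still neat. Leave the screwdriver and the blue terminal block where they are.

Things in the scene. Friction and masses are not known exactly. Their poses are not given: they have to be found in the camera images.
- offcut1: scrap: light grey offcut of hollow square plastic trunking with an orange stripe on top, 30 (x) x 46 (y, hollow along y) x 26 (z) mm; origin at the centre of its underside; starts on the carriage. Absent in some starts
- offcut2: scrap: light grey offcut of hollow square plastic trunking with an orange stripe on top, 32 (x) x 42 (y, hollow along y) x 28 (z) mm; origin at the centre of its underside; starts on the track bed. Absent in some starts
- offcut3: scrap: light grey offcut of hollow square plastic trunking with an orange stripe on top, 30 (x) x 44 (y, hollow along y) x 26 (z) mm; origin at the centre of its underside; starts on the track bed. Absent in some starts
- offcut4: scrap: light grey offcut of hollow square plastic trunking with an orange stripe on top, 34 (x) x 46 (y, hollow along y) x 28 (z) mm; origin at the centre of its underside; starts on the mat. Absent in some starts
- offcut5: scrap: light grey offcut of hollow square plastic trunking with an orange stripe on top, 28 (x) x 40 (y, hollow along y) x 26 (z) mm; origin at the centre of its underside; starts on the mat. Absent in some starts
- bin_in (a point): centre of the inner floor of the red scrap bin, an open box 140 x 140 mm outside, 80 high, walls and floor 5 thick, fixed to the table; axes along its sides, z up. It stands at the left or the right; the clear box of black connectors at the other side is not the bin and is fixed too
- black_disc: black plastic disc, 60 mm diameter, 12 mm thick, starts flat on the 3 mm thick green mat (same height: mat top at z = 0.003); origin at the centre of its underside, z its axis
- copper_disc: copper disc, 60 mm diameter, 12 mm thick, starts flat on the 3 mm thick green mat (same height: mat top at z = 0.003); origin at the centre of its underside, z its axis
- white_disc: white ceramic disc, 60 mm diameter, 12 mm thick, starts flat on the 3 mm thick green mat (same height: mat top at z = 0.003); origin at the centre of its underside, z its axis
- seat (a point): centre of the marked yellow circle (68 mm) on the top face of the grey carriage, 26 mm above the table, where the stack belongs; moves with the carriage. x across the track, y along it towards the lamp and the stop, z up. The carriage is 15 mm thick, 100 mm wide in x, and runs from 55 mm ahead (+y) to 90 mm behind (-y) this point
- handle (a point): a point in the upright orange handle on the rear end of the carriage, 77 mm behind the seat (-y); the handle is 20 mm (x) x 12 mm (y) and reaches from the carriage top, 26 mm above the table, to 72 mm above the table; this point lies 56 mm above the table. Same axes as the seat
- carriage (a joint): position of the carriage along its track, in m: 0 at the loading end, 0.28 at the orange stop under the inspection lamp
- lamp (a point): middle of the rectangular white lamp frame that bridges the track, at the top of its bars, 95 mm above the table; the frame is 156 mm (x) x 132 mm (y) outside, open in the middle (128 x 104), its bars fill heights 80 to 95 mm, on four 12 mm legs at x = +-71, y = +-55 mm. Axes as the seat
- track: the fixed aluminium track, origin on the table, 100 mm before (-y) the lamp middle; axes as the seat. Bed 125 mm wide (x), top 10 mm above the table, edge rails 8 mm wide and 18 mm above the table; it reaches from y = -280 to +180 mm. The orange stop is at its +y end. With the carriage at the stop the seat lies below the lamp middle
- screwdriver: screwdriver, about 170 long, lying across the mat on the robot side, its long axis x; a bystander, leave it alone. Origin in its underside
- terminal_block: blue terminal block 30 x 50 x 18 with brass screws, on the mat on the robot side; not scrap, leave it alone. Origin under its centre
There are look-alikes about, which are no part of the job. Leave any purple or turquoise look-alike of the offcut1 alone.

How it is judged:
By the outcome, as a careful person would: the job done as asked, in the order asked, and still so for the second after the job is handed in, with the robot touching nothing.
Of offcut1, offcut2, offcut3, offcut4, offcut5 only 3 to 5 are there at a start; the rules pass over those that are not, and their reading is None.
At some moment in a run one of offcut1, offcut2, offcut3, offcut4, offcut5 may be knocked a few centimetres aside while the robot is not near it.
Once in a run the grip may slacken for a moment while it holds something.
It also fails if it takes over 210 s, if anything falls off the work surface, if the arm or the gripper's body presses on something with over 40 N, if the wrist force passes 120 N, or if a joint passes its speed limit or range.

### The arm

A 7-joint arm with a two-finger parallel gripper is mounted at the origin on the work surface. World frame = base frame: x ahead of the robot, y to its left, z up, the work surface at z = 0. Lengths are in m, angles in rad, forces in N, time in s.
With the tool pointing down it reaches from about 0.4 to 0.85 m from the base axis. Payload 4.4 kg.
Tool frame: the origin (TCP) lies on the centre line of the jaws, within the pads' length; the fingertips stand 14 mm ahead of it and the grasp point (between the pads) lies 5 mm behind it; z points along the fingers, y is the line along which they close (so a half turn about z gives the same grasp; the last joint's range is limited). The gripper opens to 94 mm and grips with 3 to 60 N. Pads are 16 mm wide; open, the fingers measure 119 mm over their backs; the gripper's body (75 mm by 177 mm) begins 78 mm behind the grasp point.
Start: joints at [-1.327, 0.628, 0.038, 1.517, -0.027, 0.996, -0.02], TCP at [0.198, 0.619, 0.219] pointing down, gripper open.
Joint ranges: [-3.06, 3.06], [-0.37, 2.12], [-1.25, 1.32], [0.18, 2.47], [-1.1, 4.24], [0.23, 1.98], [-2.94, 2.94]. Speed limits (rad/s): [2.57, 2.57, 3.14, 3.14, 3.14, 3.14, 3.14].

### API

Orientations are given as a unit quaternion [x, y, z, w].
In Python, from bench import ctrl gives the robot as it stands. The module is installed in compiled form; this text tells all that it offers.
- The arm moves only by the tool drive_tool, never from a script. Its argument "targets" is one flat list of numbers, 5 for each row, row after row: the opening, from 0 (shut) to 1 (fully open), then the shift along the tool's x, y, z in mm, then the turn about the tool's z in rad. In form: [grip, x, y, z, twist, grip, x, y, z, twist, ...]. A call has 1 to 5 rows; each row is the pose to reach, as a shift and turn from the pose commanded when the call began, along the tool's axes at that moment; what a row does not reach only later rows make up. A row lasts 1/12 s, in which the tool goes at most 41.7 mm and 7.16 degrees, less where a joint would pass 70% of its speed; a pose out of reach is approached as far as the arm can. A call with a gripper value outside its range is refused whole. The fingers move at their own pace and stop on an object; "force" is the grip in N (left out, the last holds). Time passes only in rows, so rows that repeat a pose let the fingers close. It gives the time, the measured TCP pose, the force, the opening and the grip force at its end, in the units of the state.
- ctrl.get_state(): the state, without advancing time (a new reading comes with each control period).
- ctrl.get_image(name): name is "scene" or "top"; returns a dict with "color" (420x560x3 uint8, blue, green, red), "range_z" (420x560 float32, m along the optical axis (not along the pixel's ray), 0 where there is no reading), "fx", "fy", "cx", "cy" (pixels), "T" (4x4, takes a point from camera to world coordinates). Camera axes: x right, y down, z forward; pixel columns grow to the right and rows downward; lengths in m; the calibration is good to about 2 mm. A picture is of the moment at which its call begins.
- ctrl.job_done(): hands the job in; it is judged then, once.
The state is a dict: "time_s": time; "joint_pos": joint angles; "joint_velocities": joint speeds; "tau": joint torques, N m; "tool_pos": TCP position; "ee_rot": TCP orientation; "ft_force": force on the tool from outside, world axes, zero at the start; "wrist_torque": the same for the moment, N m; "gripper_width": finger opening in m; "finger_force": force on a finger pad.
Only numpy, scipy, OpenCV 4.12 (cv2) and the standard library are available. Lean on these libraries where they do the work, as an engineer would, in place of code of your own. Each camera call takes 0.05 s, during which the arm holds its last target. There are 200 camera calls.

## Working session

There is one attempt and no reset: what is moved stays moved. The work goes in short steps, Python scripts to look and compute and a tool call to move; the robot and the scene stay as the last step left them, time stands still between calls to the robot, and variables do not carry over. Pictures are saved under pics/ and viewed, at most 14 in all, crops included, and the job is handed in when it is done.

Besides the shell and the picture viewer there is one more tool, called after "Emit:" as name(argument=value, ...), one argument or row to a line, values as JSON. drive_tool: Moves the arm, as the interface text tells. Its arguments: {"type":"object","properties":{"targets":{"type":"array","items":{"type":"number"}},"force":{"type":"number"}},"required":["targets"]}

```bash
mkdir -p pics; cat > h.py <<'E'
from bench import ctrl
import numpy as np, cv2
def ray(im,u,v,h):
    T=np.array(im["T"]); d=T[:3,:3]@np.array([(u-im["cx"])/im["fx"],(v-im["cy"])/im["fy"],1.]); o=T[:3,3]
    return o+d*(h-o[2])/d[2]
def cloud(im):
    z=im["range_z"]; v,u=np.indices(z.shape)
    P=np.stack([(u-im["cx"])/im["fx"]*z,(v-im["cy"])/im["fy"]*z,z],-1)
    T=np.array(im["T"]); return P@T[:3,:3].T+T[:3,3]
E
python3 - <<'E'
from h import *
for n in("top","scene"):
    im=ctrl.get_image(n); cv2.imwrite(f"pics/{n}0.png",cv2.resize(im["color"],(800,600),interpolation=cv2.INTER_CUBIC)); print(n,im["fx"],im["cx"],im["cy"],np.round(im["T"],3).tolist())
s=ctrl.get_state(); print(s["tool_pos"],s["ee_rot"],s["gripper_width"],s["time_s"])
E
```

```text
top 482.6159578513101 271.6822813014468 216.91613831821908 [[-0.028, -0.987, 0.158, 0.366], [-0.999, 0.032, 0.02, -0.044], [-0.025, -0.157, -0.987, 1.308], [0.0, 0.0, 0.0, 1.0]]
scene 475.74623241497045 272.98938856396353 213.92995517683084 [[0.499, 0.666, -0.555, 1.136], [0.866, -0.394, 0.306, -0.333], [-0.015, -0.633, -0.774, 0.881], [0.0, 0.0, 0.0, 1.0]]
[0.19798967 0.61853071 0.21867915] [ 1.54305034e-01  9.88022919e-01 -8.09889129e-04 -1.07535582e-04] 0.09364817306378717 0.1
```

View pics/top0.png

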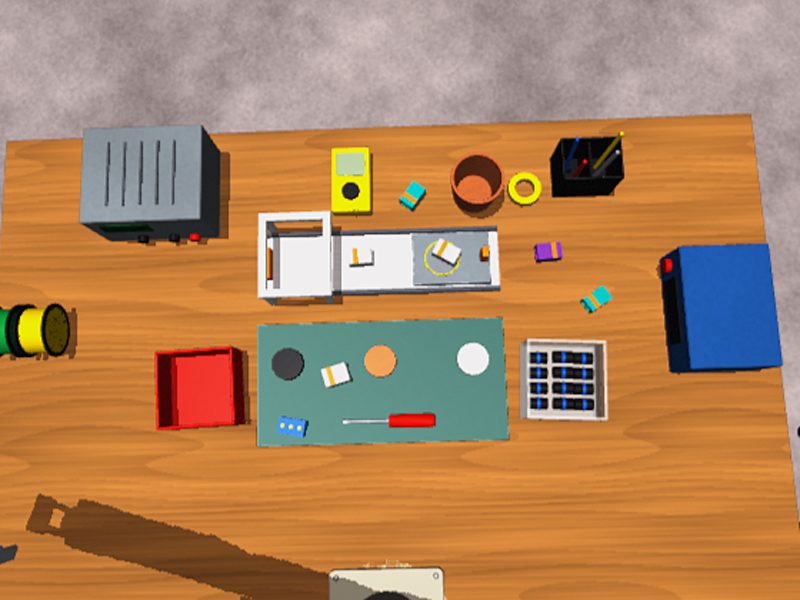

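View pics/scene0.png

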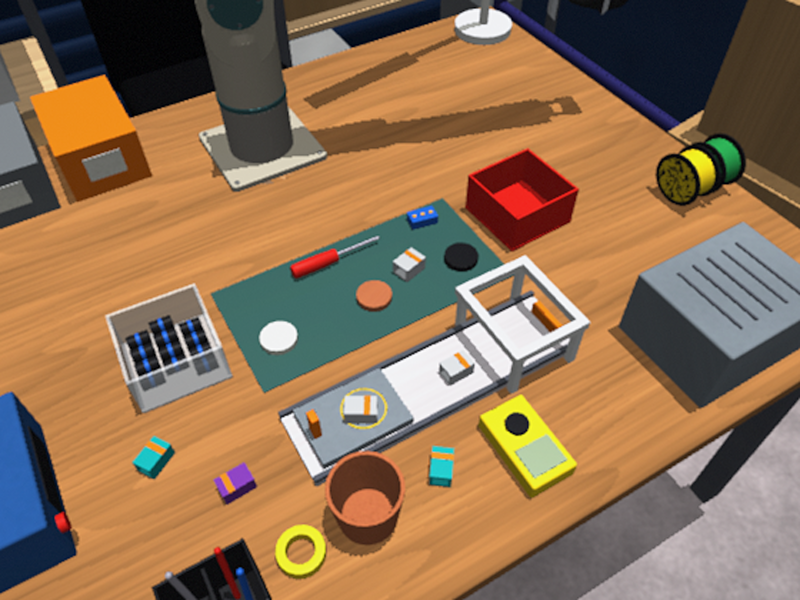

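The top view (800x600) shows three orange-striped grey/white offcuts: carriage (447,252), track (361,257) and mat (335,375). The purple piece (548,252) and turquoise pieces (412,195), (597,298) are look-alikes lying off the mat and track, so I leave them. The bin is the red box at (198,388). The discs are black (287,363), copper (380,360) and white (473,358).

```bash
cat >> h.py <<'E'
def blobs(mask,amin=40):
    n,l,st,c=cv2.connectedComponentsWithStats(mask.astype(np.uint8)); return [(l==i) for i in range(1,n) if st[i,4]>=amin]
def rect(P):
    (cx,cy),(w,h),a=cv2.minAreaRect((P[:,:2]*1000).astype(np.float32))
    if w>h: w,h,a=h,w,a+90   # a: direction of short side
    return np.round([cx,cy,w,h,a%180],1)
def px(im,m,h):
    v,u=np.nonzero(m); return np.array([ray(im,a,b,h) for a,b in zip(u,v)])
E
cat > meas.py <<'E'
from h import *
im=ctrl.get_image("top"); C=im["color"]; X=cloud(im); hsv=cv2.cvtColor(C,cv2.COLOR_BGR2HSV); H,S,V=cv2.split(hsv)
print("depth ok",np.mean(im["range_z"]>0))
Z=X[...,2]
for nm,(u,v),lo,hi in [("o_carr",(447,252),.040,.060),("o_track",(361,257),.026,.050),("o_mat",(335,375),.020,.045)]:
    u,v=int(u*.7),int(v*.7); m=np.zeros(Z.shape,bool); m[v-20:v+20,u-20:u+20]=1
    m&=(Z>lo)&(Z<hi)
    for b in blobs(m,60): print(nm,b.sum(),"z",np.round(np.median(Z[b]),4),rect(X[b]), rect(px(im,b,np.median(Z[b]))))
def col(nm,m,h,amin=40):
    for b in blobs(m,amin):
        P=px(im,b,h); print(nm,b.sum(),"px",np.round(np.argwhere(b).mean(0)[::-1]/.7),"z",np.round(np.median(Z[b]),3),"mean",np.round(P.mean(0)*1000,1)[:2],rect(P))
r=np.zeros(Z.shape,bool); r[225:310,180:357]=1
col("white",r&(S<40)&(V>150)&(Z<.03),.015,200)
col("black",r&(V<75),.015,200)
col("copper",r&(H>5)&(H<16)&(S>100)&(V>120),.015,200)
q=np.zeros(Z.shape,bool); q[150:215,180:357]=1
col("orange",q&(H>3)&(H<20)&(S>150)&(V>100),.07,20)
col("yellow",q&(H>=22)&(H<35)&(S>120),.026,20)
b=np.zeros(Z.shape,bool); b[230:310,100:175]=1
col("bin",b&((H<5)|(H>175))&(S>150),.08,500)
col("binrim",b&(Z>.072)&(Z<.09),.08,100)
w=np.zeros(Z.shape,bool); w[140:220,175:240]=1
col("lamp",w&(Z>.085)&(Z<.105),.095,100)
c=np.zeros(Z.shape,bool);c[155:205,284:350]=1
col("carr",c&(S<60)&(V>90)&(V<190)&(Z<.033),.026,200)
E
python3 meas.py
```

```text
depth ok 0.9962202380952381
o_carr 208 z 0.0516 [ 677.2 -129.8   31.5   45.9  148.6] [ 676.1 -129.3   32.9   46.2  149.2]
o_track 188 z 0.0361 [6.775e+02 3.420e+01 3.110e+01 4.370e+01 6.000e-01] [676.6  34.7  30.5  43.7 178. ]
o_mat 230 z 0.031 [454.6  84.6  34.4  45.8  16.1] [454.2  84.4  34.6  46.1  15.9]
white 404 px [472. 358.] z 0.015 mean [ 476.2 -173.2] [ 477.  -174.    58.1   59.1   42.8]
black 369 px [288. 363.] z 0.015 mean [477.2 174. ] [476.8 173.8  56.5  57.1 178.3]
copper 293 px [500. 382.] z 0.0 mean [ 431.3 -222.7] [ 434.3 -171.5  133.5  226.3   86.8]
copper 387 px [379. 360.] z 0.015 mean [477.4   1. ] [478.3   1.4  56.4  59.1  88.3]
orange 2944 px [419. 264.] z 0.0 mean [648.4 -78.1] [658.4 -13.2 172.7 462.4 178.1]
orange 207 px [298. 226.] z 0.0 mean [727.9 143.4] [728.2 145.8  16.5  85.7 178. ]
orange 20 px [484. 250.] z 0.07 mean [ 669.3 -198.7] [ 668.5 -198.8   10.5   18.9   87.2]
orange 60 px [269. 262.] z 0.031 mean [660.3 199.1] [659.3 199.2   5.3  54.1  89.9]
yellow 20 px [348. 214.] z 0.002 mean [760.3  54.2] [760.3  54.2   0.   52.4 177.9]
yellow 68 px [437. 262.] z 0.026 mean [ 660.1 -114.3] [ 663.3 -117.5   51.4   67.1  140.2]
bin 3338 px [199. 388.] z 0.007 mean [432.9 322.6] [434.  322.4 139.7 156.6   2.7]
binrim 508 px [193. 386.] z 0.079 mean [435.9 332.7] [435.4 330.6 139.8 142.2   2.6]
lamp 1194 px [294. 254.] z 0.094 mean [668.6 148.4] [669.6 148.5 131.8 159.7  89.1]
carr 1506 px [452. 261.] z 0.026 mean [ 661.7 -143. ] [ 663.  -140.2  113.3  175.2  179.9]
```

```bash
cat > plan.py <<'E'
# plan.py x y z phi(deg, direction of tool y) grip step [...more waypoints]; lengths in mm
import sys; from h import *
from scipy.spatial.transform import Rotation as R
a=list(map(float,sys.argv[1:])); s=ctrl.get_state(); p=np.array(s["tool_pos"])*1000
ty=R.from_quat(s["ee_rot"]).as_matrix()[:,1]; ph=np.degrees(np.arctan2(ty[1],ty[0]))
print("now",np.round(p,1),round(ph,1),"w",round(s["gripper_width"],4),"f",np.round(s["ft_force"],1),"t",round(s["time_s"],1))
for i in range(0,len(a),6):
    t=np.array(a[i:i+3]); f,g,st=a[i+3:i+6]; print("->",t,f,g)
    while 1:
        d=t-p; tw=(ph-f+90)%180-90; n=max(1,int(np.ceil(max(np.linalg.norm(d)/st,abs(tw)/6.5)))); k=min(n,5)
        c,sn=np.cos(np.radians(ph)),np.sin(np.radians(ph)); ax=np.array([[-sn,c,0],[c,sn,0],[0,0,-1]])
        if abs(ax[0]@np.cross(ax[1],ax[2])-1)>1e-6: ax[0]*=-1
        L=ax@d; rows=[[g,*np.round(L*j/n).astype(int).tolist(),round(np.radians(tw)*j/n,2)] for j in range(1,k+1)]
        print(sum(rows,[])); r=rows[-1]; p=p+ax.T@np.array(r[1:4]); ph-=np.degrees(r[4])
        if n<=5: break
E
python3 plan.py 454 84 200 16 .55 38  454 84 60 16 .55 30 454 84 21 16 .55 15
```

```text
now [198.  618.6 218.8] 72.2 w 0.0937 f [ 0.8 -1.   0.4] t 0.1
-> [454.  84. 200.] 16.0 0.55
[0.55, -25, -27, 1, np.float64(0.06), 0.55, -51, -54, 2, np.float64(0.12), 0.55, -76, -81, 4, np.float64(0.18), 0.55, -102, -108, 5, np.float64(0.25), 0.55, -127, -135, 6, np.float64(0.31)]
[0.55, -32, -18, 1, np.float64(0.06), 0.55, -65, -36, 2, np.float64(0.12), 0.55, -97, -54, 3, np.float64(0.18), 0.55, -130, -72, 5, np.float64(0.24), 0.55, -162, -89, 6, np.float64(0.31)]
[0.55, -36, -7, 1, np.float64(0.06), 0.55, -73, -14, 2, np.float64(0.12), 0.55, -109, -22, 3, np.float64(0.18), 0.55, -146, -29, 5, np.float64(0.24), 0.55, -182, -36, 6, np.float64(0.3)]
[0.55, -37, 4, 1, np.float64(0.06)]
-> [454.  84.  60.] 16.0 0.55
[0.55, 0, 0, 28, np.float64(0.0), 0.55, 0, 0, 56, np.float64(0.0), 0.55, 0, 0, 84, np.float64(0.0), 0.55, 0, 0, 112, np.float64(0.0), 0.55, 0, 0, 140, np.float64(0.0)]
-> [454.  84.  21.] 16.0 0.55
[0.55, 0, 0, 13, np.float64(0.0), 0.55, 0, 0, 26, np.float64(0.0), 0.55, 0, 0, 39, np.float64(0.0)]
```

Candidates (800x600 px): the grey striped pieces at (447,252), (361,257) and (335,375) fit. The turquoise (412,195), (597,298) and purple (548,252) pieces don't, because of their colour. I'll confirm this in one enlarged crop.

```bash
python3 - <<'E'
from h import *
c=ctrl.get_image("top")["color"][120:315,175:435]; cv2.imwrite("pics/crop1.png",cv2.resize(c,(800,600),interpolation=cv2.INTER_CUBIC))
E
sed -i 's/round(np.radians(tw)\*j\/n,2)/float(round(np.radians(tw)*j\/n,2))/' plan.py
```

```text
(no output)
```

View pics/crop1.png

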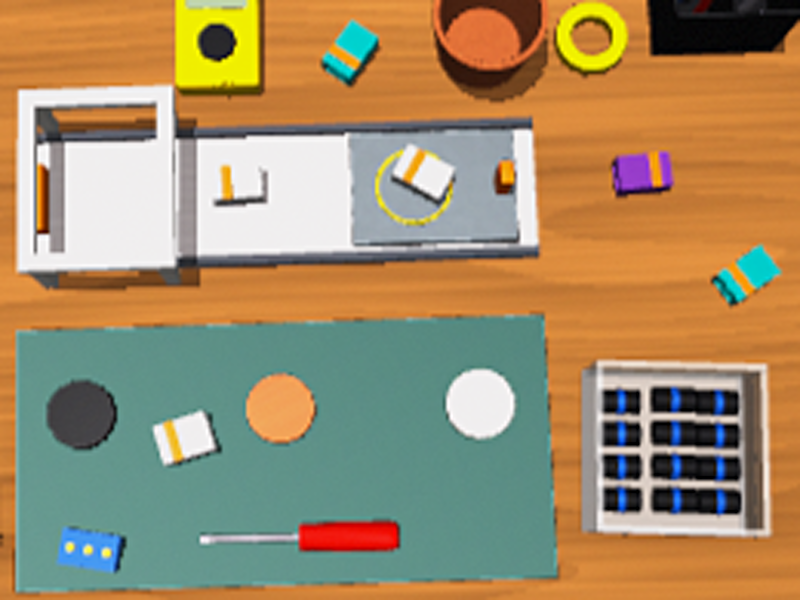

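Emit:
drive_tool(
  targets=[0.55,-25,-27,1,0.06,0.55,-51,-54,2,0.12,0.55,-76,-81,4,0.18,0.55,-102,-108,5,0.25,0.55,-127,-135,6,0.31],
  force=20,
)

```text
time_s: 0.62
tool_pos: [0.2785, 0.4499, 0.2133]
ee_rot: [0.307, 0.952, -0.0, 0.0]
ft_force: [0.5, 0.1, -0.3]
gripper_width: 0.0643
finger_force: 0.0
```

Emit:
drive_tool(
  targets=[0.55,-32,-18,1,0.06,0.55,-65,-36,2,0.12,0.55,-97,-54,3,0.18,0.55,-130,-72,5,0.24,0.55,-162,-89,6,0.31],
)

```text
time_s: 1.03
tool_pos: [0.3584, 0.2834, 0.2075]
ee_rot: [0.45, 0.893, -0.0, -0.0]
ft_force: [0.4, -0.3, 0.4]
gripper_width: 0.0518
finger_force: 0.0
```

Emit:
drive_tool(
  targets=[0.55,-36,-7,1,0.06,0.55,-73,-14,2,0.12,0.55,-109,-22,3,0.18,0.55,-146,-29,5,0.24,0.55,-182,-36,6,0.3],
)

```text
time_s: 1.45
tool_pos: [0.4385, 0.1161, 0.2015]
ee_rot: [0.578, 0.816, 0.0, 0.0]
ft_force: [0.7, 0.7, -0.5]
gripper_width: 0.0518
finger_force: 0.0
```

Emit:
drive_tool(
  targets=[0.55,-37,4,1,0.06,0.55,-37,4,1,0.06,0.55,-37,4,1,0.06],
)

```text
time_s: 1.7
tool_pos: [0.4549, 0.0821, 0.2005]
ee_rot: [0.603, 0.798, -0.0, 0.0]
ft_force: [-0.4, 0.9, -0.0]
gripper_width: 0.0518
finger_force: 0.0
```

```bash
python3 plan.py 454 84 60 16 .55 35 454 84 21 16 .55 15
```

```text
now [454.9  82.1 200.5] 15.8 w 0.0518 f [-0.4  0.9 -0. ] t 1.7
-> [454.  84.  60.] 16.0 0.55
[0.55, 0, 0, 28, -0.0, 0.55, 1, 0, 56, -0.0, 0.55, 1, 0, 84, -0.0, 0.55, 2, 0, 112, -0.0, 0.55, 2, 0, 140, -0.0]
-> [454.  84.  21.] 16.0 0.55
[0.55, 0, 0, 13, -0.0, 0.55, 0, 0, 26, -0.0, 0.55, 0, 0, 39, -0.0]
```

The crop confirms the three grey offcuts at (240,185), (423,172) and (186,437), with copper at (280,408), black at (81,414) and white at (480,403).

Emit:
drive_tool(
  targets=[0.55,0,0,28,0,0.55,1,0,56,0,0.55,1,0,84,0,0.55,2,0,112,0,0.55,2,0,140,0],
)

```text
time_s: 2.12
tool_pos: [0.453, 0.0884, 0.0593]
ee_rot: [0.6, 0.8, 0.0, -0.0]
ft_force: [0.0, 0.4, -0.1]
gripper_width: 0.052
finger_force: 0.0
```

Emit:
drive_tool(
  targets=[0.55,0,0,13,0,0.55,0,0,26,0,0.55,0,0,39,0,0.55,0,0,39,0,0.2,0,0,39,0],
)

```text
time_s: 2.53
tool_pos: [0.4528, 0.0875, 0.0211]
ee_rot: [0.6, 0.8, -0.0, -0.001]
ft_force: [0.3, -0.0, 0.4]
gripper_width: 0.0478
finger_force: 0.0
```

Emit:
drive_tool(
  targets=[0.2,0,0,0,0,0.2,0,0,0,0,0.2,0,0,0,0,0.2,0,0,0,0,0.2,0,0,0,0],
)

```text
time_s: 2.95
tool_pos: [0.4541, 0.0867, 0.0223]
ee_rot: [0.601, 0.799, 0.001, 0.0]
ft_force: [-0.0, 0.6, 7.3]
gripper_width: 0.0337
finger_force: 20.0
```

Emit:
drive_tool(
  targets=[0.2,0,0,-30,0,0.2,0,0,-60,0,0.2,0,0,-90,0,0.2,0,0,-120,0,0.2,0,0,-150,0],
)

```text
time_s: 3.37
tool_pos: [0.4532, 0.086, 0.1731]
ee_rot: [0.601, 0.799, -0.0, -0.0]
ft_force: [0.1, 1.0, -0.5]
gripper_width: 0.0337
finger_force: 20.0
```

```bash
python3 plan.py 435 305 170 0 .2 36 435 305 65 0 .2 30 435 305 200 0 .55 40
```

```text
now [453.2  86.  173.1] 16.1 w 0.0337 f [ 0.1  1.  -0.5] t 3.4
-> [435. 305. 170.] 0.0 0.2
[0.2, 31, 6, 0, 0.04, 0.2, 62, 12, 1, 0.08, 0.2, 92, 18, 1, 0.12, 0.2, 123, 25, 2, 0.16, 0.2, 154, 31, 2, 0.2]
[0.2, 31, 0, 1, 0.04, 0.2, 63, 0, 1, 0.08]
-> [435. 305.  65.] 0.0 0.2
[0.2, 0, 0, 26, 0.0, 0.2, 0, 0, 53, 0.0, 0.2, 0, 0, 79, 0.0, 0.2, 0, 0, 105, 0.0]
-> [435. 305. 200.] 0.0 0.55
[0.55, 0, 0, -34, 0.0, 0.55, 0, 0, -67, 0.0, 0.55, 0, 0, -101, 0.0, 0.55, 0, 0, -135, 0.0]
```

Emit:
drive_tool(
  targets=[0.2,31,6,0,0.04,0.2,62,12,1,0.08,0.2,92,18,1,0.12,0.2,123,25,2,0.16,0.2,154,31,2,0.2],
)

```text
time_s: 3.78
tool_pos: [0.4404, 0.2442, 0.1697]
ee_rot: [0.679, 0.734, 0.0, -0.0]
ft_force: [0.5, 0.4, -0.1]
gripper_width: 0.0337
finger_force: 20.0
```

Emit:
drive_tool(
  targets=[0.2,31,0,1,0.04,0.2,63,0,1,0.08,0.2,63,0,1,0.08],
)

```text
time_s: 4.03
tool_pos: [0.4338, 0.3134, 0.1681]
ee_rot: [0.704, 0.71, 0.001, -0.001]
ft_force: [0.3, 0.3, -1.1]
gripper_width: 0.0339
finger_force: 20.0
```

Emit:
drive_tool(
  targets=[0.2,0,0,26,0.0,0.2,0,0,53,0.0,0.2,0,0,79,0.0,0.2,0,0,105,0.0,0.2,0,0,105,0],
)

```text
time_s: 4.45
tool_pos: [0.4327, 0.3037, 0.0598]
ee_rot: [0.707, 0.708, -0.004, -0.001]
ft_force: [-0.3, 0.3, -1.0]
gripper_width: 0.0339
finger_force: 20.0
```

Emit:
drive_tool(
  targets=[0.55,0,0,0,0,0.55,0,0,0,0,0.55,0,0,0,0,0.55,0,0,0,0],
)

```text
time_s: 4.78
tool_pos: [0.4366, 0.3062, 0.065]
ee_rot: [0.707, 0.707, 0.001, 0.0]
ft_force: [0.9, 0.3, -0.0]
gripper_width: 0.0515
finger_force: 0.0
```

Emit:
drive_tool(
  targets=[0.55,0,0,-34,0.0,0.55,0,0,-67,0.0,0.55,0,0,-101,0.0,0.55,0,0,-135,0.0],
)

```text
time_s: 5.12
tool_pos: [0.4356, 0.3054, 0.201]
ee_rot: [0.707, 0.707, 0.001, 0.0]
ft_force: [0.3, 1.1, -0.7]
gripper_width: 0.0517
finger_force: 0.0
```

```bash
python3 meas.py | grep -v -e copper -e white -e black -e yellow -e orange; python3 plan.py 677 34 200 0 .55 38  677 34 70 0 .55 35 677 34 28 0 .55 15
```

```text
depth ok 0.9959736394557823
o_carr 211 z 0.0515 [ 676.6 -129.5   32.    45.7  148.9] [ 675.6 -129.    34.    46.2  149.2]
o_track 187 z 0.036 [677.2  34.1  30.4  43.9   1.4] [676.7  34.6  30.5  43.6 178. ]
bin 1856 px [214. 388.] z 0.007 mean [432.4 294.8] [435.2 296.1 104.9 141.6  91.1]
binrim 263 px [221. 387.] z 0.079 mean [433.6 283.4] [436.6 303.3  89.  141.1  90.4]
lamp 1183 px [294. 254.] z 0.095 mean [668.6 148.4] [670.1 148.5 131.8 158.6  89.1]
carr 1435 px [453. 261.] z 0.026 mean [ 660.7 -143.8] [ 6.628e+02 -1.396e+02  1.140e+02  1.754e+02  5.000e-01]
now [439.3 307.3 207.1] 0.0 w 0.0514 f [1.2 1.3 4.3] t 5.2
-> [677.  34. 200.] 0.0 0.55
[0.55, -27, 24, 1, 0.0, 0.55, -55, 48, 1, 0.0, 0.55, -82, 71, 2, 0.0, 0.55, -109, 95, 3, 0.0, 0.55, -137, 119, 4, 0.0]
[0.55, -27, 24, 1, 0.0, 0.55, -55, 47, 1, 0.0, 0.55, -82, 71, 2, 0.0, 0.55, -109, 95, 2, 0.0, 0.55, -136, 119, 3, 0.0]
-> [677.  34.  70.] 0.0 0.55
[0.55, 0, 0, 33, 0.0, 0.55, 0, 0, 65, 0.0, 0.55, 0, 0, 98, 0.0, 0.55, 0, 0, 130, 0.0]
-> [677.  34.  28.] 0.0 0.55
[0.55, 0, 0, 14, 0.0, 0.55, 0, 0, 28, 0.0, 0.55, 0, 0, 42, 0.0]
```

Emit:
drive_tool(
  targets=[0.55,-27,24,0,0.0,0.55,-54,48,0,0.0,0.55,-81,72,0,0.0,0.55,-108,96,0,0.0,0.55,-136,121,0,0.0],
)

```text
time_s: 5.58
tool_pos: [0.5578, 0.1689, 0.1996]
ee_rot: [0.706, 0.708, 0.001, 0.0]
ft_force: [0.6, 0.5, -0.3]
gripper_width: 0.0518
finger_force: 0.0
```

Emit:
drive_tool(
  targets=[0.55,-27,24,0,0.0,0.55,-54,48,0,0.0,0.55,-81,72,0,0.0,0.55,-108,96,0,0.0,0.55,-135,120,0,0.0],
)

```text
time_s: 6.0
tool_pos: [0.6781, 0.0334, 0.1995]
ee_rot: [0.707, 0.707, 0.001, 0.0]
ft_force: [0.9, 0.5, -0.3]
gripper_width: 0.0516
finger_force: 0.0
```

Emit:
drive_tool(
  targets=[0.55,0,0,33,0.0,0.55,0,0,65,0.0,0.55,0,0,98,0.0,0.55,0,0,130,0.0,0.55,0,0,130,0.0],
)

```text
time_s: 6.42
tool_pos: [0.6722, 0.0352, 0.0628]
ee_rot: [0.707, 0.707, -0.004, -0.004]
ft_force: [-2.0, 0.7, -0.3]
gripper_width: 0.0518
finger_force: 0.0
```

Emit:
drive_tool(
  targets=[0.55,0,0,0,0,0.55,0,0,0,0,0.55,0,0,0,0],
)

```text
time_s: 6.67
tool_pos: [0.679, 0.0347, 0.0714]
ee_rot: [0.707, 0.708, 0.002, 0.002]
ft_force: [0.1, -0.0, 1.0]
gripper_width: 0.0515
finger_force: 0.0
```

```bash
python3 plan.py 677 34 28 0 .55 15
```

```text
now [679.   34.7  71.4] 0.1 w 0.0515 f [ 0.1 -0.   1. ] t 6.7
-> [677.  34.  28.] 0.0 0.55
[0.55, 0, -1, 14, 0.0, 0.55, 0, -1, 29, 0.0, 0.55, -1, -2, 43, 0.0]
```

Emit:
drive_tool(
  targets=[0.55,0,0,12,0,0.55,0,0,25,0,0.55,0,0,34,0,0.55,0,0,39,0,0.55,0,0,42,0],
)

```text
time_s: 7.08
tool_pos: [0.676, 0.0348, 0.0248]
ee_rot: [0.707, 0.707, -0.001, -0.001]
ft_force: [-0.8, -0.6, -0.7]
gripper_width: 0.0517
finger_force: 0.0
```

Emit:
drive_tool(
  targets=[0.2,0,0,0,0,0.2,0,0,0,0,0.2,0,0,0,0,0.2,0,0,0,0,0.2,0,0,0,0],
)

```text
time_s: 7.5
tool_pos: [0.6772, 0.0348, 0.0269]
ee_rot: [0.707, 0.707, 0.0, 0.0]
ft_force: [0.1, 0.7, -1.0]
gripper_width: 0.0297
finger_force: 20.0
```

Emit:
drive_tool(
  targets=[0.2,0,0,-15,0,0.2,0,0,-45,0,0.2,0,0,-80,0,0.2,0,0,-115,0,0.2,0,0,-140,0],
)

```text
time_s: 7.92
tool_pos: [0.6781, 0.0345, 0.1711]
ee_rot: [0.707, 0.707, 0.001, 0.002]
ft_force: [0.5, 0.1, -0.3]
gripper_width: 0.0299
finger_force: 20.0
```

Emit:
drive_tool(
  targets=[0.2,0,0,-15,0,0.2,0,0,-22,0,0.2,0,0,-22,0,0.2,0,0,-22,0],
)

```text
time_s: 8.25
tool_pos: [0.6765, 0.035, 0.1884]
ee_rot: [0.707, 0.707, -0.0, -0.0]
ft_force: [0.7, 0.2, -0.2]
gripper_width: 0.0303
finger_force: 20.0
```

```bash
python3 plan.py 435 360 190 0 .2 36 
```

```text
now [676.5  35.  188.4] 0.1 w 0.0303 f [ 0.7  0.2 -0.2] t 8.2
-> [435. 360. 190.] 0.0 0.2
[0.2, 27, -20, 0, 0.0, 0.2, 54, -40, 0, 0.0, 0.2, 81, -60, 0, 0.0, 0.2, 108, -80, -1, 0.0, 0.2, 136, -101, -1, 0.0]
[0.2, 27, -20, 0, 0.0, 0.2, 54, -40, 0, 0.0, 0.2, 81, -60, 0, 0.0, 0.2, 108, -80, 0, 0.0, 0.2, 135, -100, 0, 0.0]
[0.2, 27, -20, 0, 0.0, 0.2, 54, -40, -1, 0.0]
```

Emit:
drive_tool(
  targets=[0.2,27,-20,0,0.0,0.2,54,-40,0,0.0,0.2,81,-60,0,0.0,0.2,108,-80,0,0.0,0.2,136,-101,0,0.0],
)

```text
time_s: 8.67
tool_pos: [0.5737, 0.1713, 0.1867]
ee_rot: [0.707, 0.707, -0.002, -0.001]
ft_force: [0.8, 0.5, -1.2]
gripper_width: 0.0299
finger_force: 20.0
```

Emit:
drive_tool(
  targets=[0.2,27,-20,0,0.0,0.2,54,-40,0,0.0,0.2,81,-60,0,0.0,0.2,108,-80,0,0.0,0.2,135,-100,0,0.0],
)

```text
time_s: 9.08
tool_pos: [0.4734, 0.3062, 0.1869]
ee_rot: [0.707, 0.707, -0.002, -0.0]
ft_force: [0.7, -0.3, -0.6]
gripper_width: 0.0299
finger_force: 20.0
```

Emit:
drive_tool(
  targets=[0.2,27,-20,0,0.0,0.2,45,-34,0,0.0,0.2,54,-40,0,0,0.2,54,-40,0,0,0.2,54,-40,0,0],
)

```text
time_s: 9.5
tool_pos: [0.4359, 0.3585, 0.1878]
ee_rot: [0.707, 0.707, -0.001, 0.001]
ft_force: [0.6, -1.6, -0.7]
gripper_width: 0.0302
finger_force: 20.0
```

Emit:
drive_tool(
  targets=[0.2,0,0,30,0,0.2,0,0,60,0,0.2,0,0,90,0,0.2,0,0,106,0,0.2,0,0,115,0],
)

```text
time_s: 9.92
tool_pos: [0.4363, 0.3559, 0.0711]
ee_rot: [0.708, 0.706, -0.002, 0.001]
ft_force: [0.4, -1.1, -0.5]
gripper_width: 0.03
finger_force: 20.0
```

Emit:
drive_tool(
  targets=[0.55,0,0,0,0,0.55,0,0,0,0,0.55,0,0,0,0,0.55,0,0,0,0],
)

```text
time_s: 10.25
tool_pos: [0.4368, 0.3599, 0.0749]
ee_rot: [0.707, 0.707, 0.001, 0.0]
ft_force: [-0.3, 0.7, -0.4]
gripper_width: 0.0508
finger_force: 0.0
```

Emit:
drive_tool(
  targets=[0.55,0,0,-34,0.0,0.55,0,0,-67,0.0,0.55,0,0,-101,0.0,0.55,0,0,-120,0.0,0.55,0,0,-125,0],
)

```text
time_s: 10.67
tool_pos: [0.4379, 0.361, 0.2033]
ee_rot: [0.707, 0.707, 0.004, 0.0]
ft_force: [0.5, 0.4, -0.0]
gripper_width: 0.0522
finger_force: 0.0
```

Emit:
drive_tool(
  targets=[0.55,0,0,0,0,0.55,0,0,0,0,0.55,0,0,0,0],
)

```text
time_s: 10.92
tool_pos: [0.4346, 0.3591, 0.1972]
ee_rot: [0.707, 0.708, -0.001, -0.0]
ft_force: [0.1, 0.4, -0.2]
gripper_width: 0.0513
finger_force: 0.0
```

```bash
python3 meas.py | grep -e o_ ; python3 plan.py 677 -129 200 149 .55 36; python3 -c "
from h import *
cv2.imwrite('pics/s1.png',cv2.resize(ctrl.get_image('scene')['color'],(800,600)))"
```

```text
o_carr 210 z 0.0519 [ 676.9 -129.4   30.7   46.4  148.7] [ 676.  -129.2   33.1   46.2  149.2]
now [434.7 359.1 197. ] 0.1 w 0.0515 f [-0.1 -0.1 -0.2] t 11.0
-> [ 677. -129.  200.] 149.0 0.55
[0.55, -31, 15, 0, 0.03, 0.55, -61, 30, 0, 0.07, 0.55, -92, 45, -1, 0.1, 0.55, -122, 60, -1, 0.14, 0.55, -153, 76, -1, 0.17]
[0.55, -27, 20, 0, 0.03, 0.55, -55, 40, 0, 0.07, 0.55, -82, 60, -1, 0.1, 0.55, -110, 80, -1, 0.14, 0.55, -137, 100, -1, 0.17]
[0.55, -24, 24, 0, 0.03, 0.55, -48, 49, 0, 0.07, 0.55, -71, 73, 0, 0.1, 0.55, -95, 98, -1, 0.13, 0.55, -119, 122, -1, 0.17]
[0.55, -19, 28, 0, 0.03]
```

View pics/s1.png

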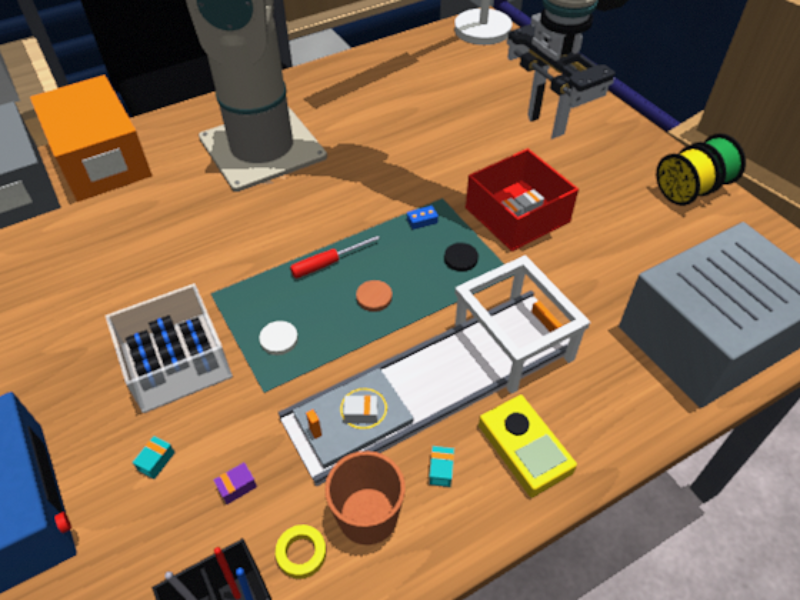

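Two offcuts are in the bin at (522,203). The last one is on the carriage at (361,407).

Emit:
drive_tool(
  targets=[0.55,-31,15,0,0.03,0.55,-61,30,0,0.07,0.55,-92,45,-1,0.1,0.55,-122,60,-1,0.14,0.55,-153,76,-1,0.17],
)

```text
time_s: 11.43
tool_pos: [0.5116, 0.2052, 0.1984]
ee_rot: [0.765, 0.644, -0.001, -0.0]
ft_force: [0.6, 0.0, 0.8]
gripper_width: 0.0516
finger_force: 0.0
```

Emit:
drive_tool(
  targets=[0.55,-27,20,0,0.03,0.55,-55,40,0,0.07,0.55,-82,60,-1,0.1,0.55,-110,80,-1,0.14,0.55,-137,100,-1,0.17],
)

```text
time_s: 11.85
tool_pos: [0.5873, 0.0529, 0.1993]
ee_rot: [0.817, 0.577, -0.001, -0.0]
ft_force: [0.4, -0.0, -0.9]
gripper_width: 0.0517
finger_force: 0.0
```

Emit:
drive_tool(
  targets=[0.55,-24,24,0,0.03,0.55,-48,49,0,0.07,0.55,-71,73,0,0.1,0.55,-95,98,-1,0.13,0.55,-119,122,-1,0.17],
)

```text
time_s: 12.27
tool_pos: [0.6629, -0.0996, 0.2001]
ee_rot: [0.863, 0.506, -0.001, -0.001]
ft_force: [0.8, 0.0, 0.0]
gripper_width: 0.0518
finger_force: 0.0
```

Emit:
drive_tool(
  targets=[0.55,-13,19,0,0.03,0.55,-19,28,0,0.03,0.55,-19,28,0,0.03,0.55,-19,28,0,0.03,0.55,-19,28,0,0.03],
)

```text
time_s: 12.68
tool_pos: [0.6775, -0.1255, 0.2008]
ee_rot: [0.869, 0.494, -0.0, -0.001]
ft_force: [-0.7, 1.1, -0.4]
gripper_width: 0.0517
finger_force: 0.0
```

```bash
python3 plan.py 677 -129 90 149 .55 36 677 -129 44 149 .55 12
```

```text
now [ 677.5 -125.5  200.8] -30.7 w 0.0517 f [-0.7  1.1 -0.4] t 12.7
-> [ 677. -129.   90.] 149.0 0.55
[0.55, -1, 0, 28, 0.0, 0.55, -2, 1, 55, 0.0, 0.55, -2, 1, 83, 0.0, 0.55, -3, 1, 111, 0.0]
-> [ 677. -129.   44.] 149.0 0.55
[0.55, 0, 0, 11, 0.0, 0.55, 0, 0, 23, 0.0, 0.55, 0, 0, 34, 0.0, 0.55, 0, 0, 46, 0.0]
```

Emit:
drive_tool(
  targets=[0.55,-1,0,28,0.0,0.55,-2,1,55,0.0,0.55,-3,1,83,0.0,0.55,-3,1,102,0.0,0.55,-3,1,111,0],
)

```text
time_s: 13.1
tool_pos: [0.6753, -0.1278, 0.0875]
ee_rot: [0.869, 0.495, -0.001, -0.002]
ft_force: [-0.6, 0.2, -0.1]
gripper_width: 0.0517
finger_force: 0.0
```

Emit:
drive_tool(
  targets=[0.55,0,0,12,0.0,0.55,0,0,25,0.0,0.55,0,0,36,0.0,0.55,0,0,42,0.0,0.55,0,0,45,0],
)

```text
time_s: 13.52
tool_pos: [0.6769, -0.1311, 0.0446]
ee_rot: [0.87, 0.493, -0.0, -0.0]
ft_force: [0.2, -0.0, -1.4]
gripper_width: 0.0518
finger_force: 0.0
```

Emit:
drive_tool(
  targets=[0.2,0,0,0,0,0.2,0,0,0,0,0.2,0,0,0,0,0.2,0,0,0,0,0.2,0,0,0,0],
)

```text
time_s: 13.93
tool_pos: [0.6778, -0.1316, 0.0462]
ee_rot: [0.87, 0.493, 0.0, 0.0]
ft_force: [-0.4, 0.2, 1.3]
gripper_width: 0.03
finger_force: 20.0
```

Emit:
drive_tool(
  targets=[0.2,0,0,-15,0,0.2,0,0,-45,0,0.2,0,0,-80,0,0.2,0,0,-115,0,0.2,0,0,-130,0],
)

```text
time_s: 14.35
tool_pos: [0.6795, -0.1326, 0.1819]
ee_rot: [0.87, 0.493, 0.003, 0.003]
ft_force: [0.2, -0.5, 0.1]
gripper_width: 0.0294
finger_force: 20.0
```

Emit:
drive_tool(
  targets=[0.2,0,0,-15,0,0.2,0,0,-20,0,0.2,0,0,-20,0,0.2,0,0,-20,0],
)

```text
time_s: 14.68
tool_pos: [0.677, -0.1311, 0.1954]
ee_rot: [0.87, 0.493, -0.0, -0.0]
ft_force: [-0.9, 1.0, -1.6]
gripper_width: 0.0299
finger_force: 20.0
```

```bash
python3 plan.py 435 332 190 0 .2 36 
```

```text
now [ 677.  -131.1  195.4] -30.9 w 0.0299 f [-0.9  1.  -1.6] t 14.7
-> [435. 332. 190.] 0.0 0.2
[0.2, 18, -30, 0, -0.04, 0.2, 36, -59, 1, -0.07, 0.2, 55, -89, 1, -0.11, 0.2, 73, -119, 1, -0.14, 0.2, 91, -148, 2, -0.18]
[0.2, 23, -26, 0, -0.04, 0.2, 47, -52, 1, -0.07, 0.2, 70, -78, 1, -0.11, 0.2, 93, -104, 1, -0.14, 0.2, 116, -130, 2, -0.18]
[0.2, 28, -21, 0, -0.04, 0.2, 55, -43, 1, -0.07, 0.2, 83, -64, 1, -0.11, 0.2, 110, -86, 1, -0.14, 0.2, 138, -107, 1, -0.18]
```

Emit:
drive_tool(
  targets=[0.2,18,-30,0,-0.04,0.2,36,-59,1,-0.07,0.2,55,-89,1,-0.11,0.2,73,-119,1,-0.14,0.2,91,-148,2,-0.18],
)

```text
time_s: 15.1
tool_pos: [0.595, 0.0243, 0.1921]
ee_rot: [0.822, 0.57, -0.001, -0.001]
ft_force: [1.0, 0.4, -1.3]
gripper_width: 0.0298
finger_force: 20.0
```

Emit:
drive_tool(
  targets=[0.2,23,-26,0,-0.04,0.2,47,-52,1,-0.07,0.2,70,-78,1,-0.11,0.2,93,-104,1,-0.14,0.2,116,-130,2,-0.18],
)

```text
time_s: 15.52
tool_pos: [0.5142, 0.1782, 0.1904]
ee_rot: [0.767, 0.642, -0.001, -0.0]
ft_force: [-0.7, -0.1, -0.9]
gripper_width: 0.0299
finger_force: 20.0
```

Emit:
drive_tool(
  targets=[0.2,28,-21,0,-0.04,0.2,55,-43,1,-0.07,0.2,83,-64,1,-0.11,0.2,110,-86,1,-0.14,0.2,138,-107,1,-0.18],
)

```text
time_s: 15.93
tool_pos: [0.4332, 0.3326, 0.1893]
ee_rot: [0.706, 0.708, -0.001, -0.0]
ft_force: [0.5, 0.6, -0.4]
gripper_width: 0.0299
finger_force: 20.0
```

Emit:
drive_tool(
  targets=[0.2,0,0,0,0,0.2,0,0,0,0,0.2,0,0,0,0],
)

```text
time_s: 16.18
tool_pos: [0.4351, 0.3308, 0.1896]
ee_rot: [0.707, 0.707, -0.001, 0.0]
ft_force: [-0.2, -1.3, -0.7]
gripper_width: 0.0302
finger_force: 20.0
```

Emit:
drive_tool(
  targets=[0.2,0,0,30,0,0.2,0,0,60,0,0.2,0,0,85,0,0.2,0,0,98,0,0.2,0,0,105,0],
)

```text
time_s: 16.6
tool_pos: [0.4352, 0.3288, 0.0833]
ee_rot: [0.708, 0.706, -0.002, 0.0]
ft_force: [0.1, -0.1, 0.5]
gripper_width: 0.0297
finger_force: 20.0
```

Emit:
drive_tool(
  targets=[0.2,0,0,0,0,0.55,0,0,0,0,0.55,0,0,0,0,0.55,0,0,0,0,0.55,0,0,0,0],
)

```text
time_s: 17.02
tool_pos: [0.4359, 0.3322, 0.0865]
ee_rot: [0.707, 0.707, 0.001, 0.0]
ft_force: [0.0, 0.0, 0.4]
gripper_width: 0.0506
finger_force: 0.0
```

Emit:
drive_tool(
  targets=[0.8,0,0,-34,0.0,0.8,0,0,-67,0.0,0.8,0,0,-95,0.0,0.8,0,0,-110,0.0,0.8,0,0,-115,0],
)

```text
time_s: 17.43
tool_pos: [0.4368, 0.3329, 0.2039]
ee_rot: [0.707, 0.708, 0.003, 0.0]
ft_force: [0.2, -0.0, -0.3]
gripper_width: 0.0747
finger_force: 0.0
```

Emit:
drive_tool(
  targets=[0.8,-5,-10,0,0,0.8,-5,-10,0,0,0.8,-5,-10,0,0],
)

```text
time_s: 17.68
tool_pos: [0.4246, 0.3267, 0.2001]
ee_rot: [0.707, 0.708, -0.0, -0.0]
ft_force: [1.0, -0.5, 0.3]
gripper_width: 0.0755
finger_force: 0.0
```

```bash
cat > m2.py <<'E'
from h import *
im=ctrl.get_image("top"); C=im["color"]; X=cloud(im); Z=X[...,2]; H,S,V=cv2.split(cv2.cvtColor(C,cv2.COLOR_BGR2HSV))
for n,(u0,u1,v0,v1),m,h in [("white",(300,360,225,280),(S<40)&(V>150),.015),("black",(185,220,235,275),(V<75),.015),("copper",(240,290,235,270),(H>5)&(H<16)&(S>100)&(V>120),.015),
   ("yellow",(284,350,155,205),(H>=20)&(H<35)&(S>90),.026),("carr",(284,350,155,205),(S<60)&(V>90)&(V<190)&(Z<.033),.026),("stripe",(60,380,120,320),(Z<.11)&(Z>.01)&(H>8)&(H<24)&(S>150)&(V>150),.05)]:
    r=np.zeros(Z.shape,bool); r[v0:v1,u0:u1]=1
    r&=m
    for b in ([r] if n=="yellow" else blobs(r,15 if n=="stripe" else 150)):
        P=px(im,b,h); e,rad=cv2.minEnclosingCircle((P[:,:2]*1000).astype(np.float32)); (q,_,_)=cv2.fitEllipse((P[:,:2]*1000).astype(np.float32))
        print(n,b.sum(),np.round(np.argwhere(b).mean(0)[::-1]/.7),"z",np.round(np.median(Z[b]),3),"mean",np.round(P.mean(0)[:2]*1000,1),"circ",np.round(e,1),round(rad,1),"ell",np.round(q,1),rect(P))
cv2.imwrite("pics/t2.png",cv2.resize(C,(800,600),interpolation=cv2.INTER_CUBIC))
E
python3 m2.py
```

```text
white 406 [472. 358.] z 0.015 mean [ 476.2 -173.3] circ [ 476.2 -173.6] 30.5 ell [ 476.2 -173.3] [ 477.  -174.    58.1   59.1   42.8]
black 339 [287. 363.] z 0.015 mean [478.  175.1] circ [477.1 174.2] 29.6 ell [477.2 174.2] [476.8 173.8  56.7  56.8 179.5]
copper 359 [380. 360.] z 0.015 mean [4.779e+02 4.000e-01] circ [477.6   1.3] 30.0 ell [477.2   1.3] [477.    1.4  56.4  56.4 178.3]
yellow 131 [448. 256.] z 0.027 mean [ 670.8 -135.6] circ [ 668.5 -149.6] 60.8 ell [ 671.2 -140.2] [ 668.6 -149.6   66.9  119.5  178. ]
carr 1448 [453. 261.] z 0.026 mean [ 660.9 -144. ] circ [ 651.5 -139.5] 97.3 ell [ 662.5 -136. ] [ 6.627e+02 -1.396e+02  1.139e+02  1.753e+02  5.000e-01]
carr 351 [442. 257.] z 0.027 mean [ 669.2 -122.9] circ [ 668.8 -122.9] 29.7 ell [ 669.2 -122.8] [ 669.5 -122.1   54.4   58.    16.9]
stripe 156 [476. 191.] z 0.089 mean [ 790.  -191.9] circ [ 816.3 -194.4] 50.9 ell [ 818.8 -195. ] [ 797.5 -193.    62.1  100.3  177.8]
stripe 30 [409. 197.] z 0.026 mean [782.6 -64.6] circ [782.4 -64.9] 14.8 ell [782.9 -64.5] [782.3 -64.8   7.1  29.7 141.3]
stripe 35 [485. 251.] z 0.071 mean [ 673.4 -201.8] circ [ 673.2 -202.5] 10.3 ell [ 673.3 -201.8] [ 673.3 -201.3   10.6   19.2   87.2]
stripe 43 [268. 263.] z 0.033 mean [664.7 204.4] circ [664.1 204. ] 27.5 ell [667.4 204.1] [664.1 204.    5.4  54.9  88. ]
stripe 351 [380. 360.] z 0.015 mean [474.3  -0.7] circ [ 4.744e+02 -4.000e-01] 28.2 ell [474.4  -0.6] [474.   -1.2  52.3  54.9  88.7]
stripe 37 [188. 387.] z 0.057 mean [437.  350.4] circ [436.2 351.5] 15.9 ell [436.1 350.6] [436.2 350.4   7.7  31.4  86.2]
stripe 38 [213. 387.] z 0.032 mean [435.3 305.6] circ [435.  306.2] 15.7 ell [435.4 305.6] [434.9 305.6   5.3  31.3  90.7]
```

View pics/t2.png

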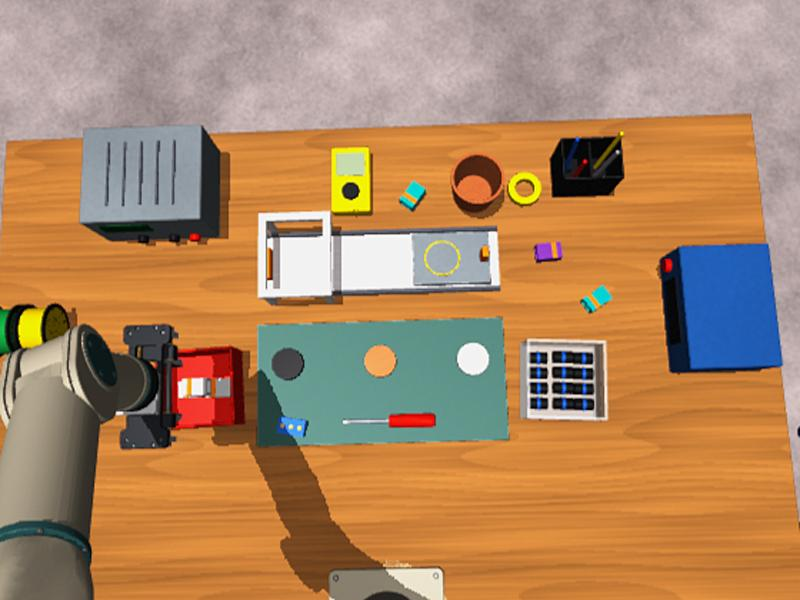

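All three offcuts are in the bin (about (205,387)), and the mat, track and carriage are clear. The seat circle is at (442,257) and the handle at (485,251). The black disc is next.

```bash
python3 plan.py 477 174 100 0 .8 36
```

```text
now [425.  326.9 200. ] 0.1 w 0.0753 f [-0.4  0.1 -0.4] t 17.7
-> [477. 174. 100.] 0.0 0.8
[0.8, -25, 9, 17, 0.0, 0.8, -51, 17, 33, 0.0, 0.8, -76, 26, 50, 0.0, 0.8, -102, 35, 67, 0.0, 0.8, -127, 43, 83, 0.0]
[0.8, -26, 9, 17, 0.0]
```

Emit:
drive_tool(
  targets=[0.8,-25,9,5,0.0,0.8,-51,17,15,0.0,0.8,-76,26,45,0.0,0.8,-102,35,67,0.0,0.8,-127,43,83,0.0],
)

```text
time_s: 18.15
tool_pos: [0.4682, 0.1984, 0.1152]
ee_rot: [0.707, 0.708, -0.001, -0.0]
ft_force: [0.8, 0.1, -0.1]
gripper_width: 0.0753
finger_force: 0.0
```

Emit:
drive_tool(
  targets=[0.8,-18,6,12,0.0,0.8,-26,9,17,0,0.8,-26,9,17,0,0.8,-26,9,17,0,0.8,-26,9,17,0],
)

```text
time_s: 18.57
tool_pos: [0.4775, 0.1757, 0.1008]
ee_rot: [0.706, 0.708, 0.001, -0.0]
ft_force: [0.1, 0.7, 0.2]
gripper_width: 0.0751
finger_force: 0.0
```

Emit:
drive_tool(
  targets=[0.8,0,0,0,0,0.8,0,0,0,0,0.8,0,0,0,0],
)

```text
time_s: 18.82
tool_pos: [0.4774, 0.1751, 0.1009]
ee_rot: [0.706, 0.708, 0.001, 0.0]
ft_force: [-0.2, 0.5, -0.8]
gripper_width: 0.075
finger_force: 0.0
```

```bash
python3 plan.py 477 174 19 0 .8 25
```

```text
now [477.4 175.1 100.9] 0.2 w 0.075 f [-0.2  0.5 -0.8] t 18.8
-> [477. 174.  19.] 0.0 0.8
[0.8, 0, 0, 20, 0.0, 0.8, -1, 0, 41, 0.0, 0.8, -1, 0, 61, 0.0, 0.8, -1, 0, 82, 0.0]
```

Emit:
drive_tool(
  targets=[0.8,0,0,20,0.0,0.8,-1,0,41,0.0,0.8,-1,0,60,0.0,0.8,-1,0,72,0.0,0.8,-1,0,78,0],
)

```text
time_s: 19.23
tool_pos: [0.4766, 0.1732, 0.0212]
ee_rot: [0.707, 0.708, -0.001, -0.001]
ft_force: [0.3, -0.7, 0.3]
gripper_width: 0.0752
finger_force: 0.0
```

Emit:
drive_tool(
  targets=[0.8,0,0,2,0,0.8,0,0,3,0,0.8,0,0,3,0,0.8,0,0,3,0],
)

```text
time_s: 19.57
tool_pos: [0.478, 0.1732, 0.0202]
ee_rot: [0.707, 0.708, 0.001, 0.0]
ft_force: [0.1, -0.3, 0.5]
gripper_width: 0.0751
finger_force: 0.0
```

Emit:
drive_tool(
  targets=[0.5,0,0,0,0,0.5,0,0,0,0,0.5,0,0,0,0,0.5,0,0,0,0,0.5,0,0,0,0],
)

```text
time_s: 19.98
tool_pos: [0.4777, 0.173, 0.0198]
ee_rot: [0.707, 0.707, 0.0, 0.0]
ft_force: [-0.6, -0.1, 4.4]
gripper_width: 0.0592
finger_force: 20.0
```

Emit:
drive_tool(
  targets=[0.5,0,0,-10,0,0.5,0,0,-35,0,0.5,0,0,-65,0,0.5,0,0,-90,0,0.5,0,0,-105,0],
)

```text
time_s: 20.4
tool_pos: [0.4782, 0.1729, 0.1272]
ee_rot: [0.707, 0.707, 0.001, 0.001]
ft_force: [0.0, 0.5, -1.2]
gripper_width: 0.0593
finger_force: 20.0
```

Emit:
drive_tool(
  targets=[0.5,0,0,-6,0,0.5,0,0,-10,0,0.5,0,0,-10,0,0.5,0,0,-10,0],
)

```text
time_s: 20.73
tool_pos: [0.4768, 0.1728, 0.1338]
ee_rot: [0.707, 0.707, -0.001, -0.0]
ft_force: [0.2, -0.1, -0.8]
gripper_width: 0.0593
finger_force: 20.0
```

```bash
python3 plan.py 669 -123 135 0 .5 34
```

```text
now [476.8 172.8 133.8] 0.1 w 0.0593 f [ 0.2 -0.1 -0.8] t 20.7
-> [ 669. -123.  135.] 0.0 0.5
[0.5, -27, 17, 0, 0.0, 0.5, -54, 35, 0, 0.0, 0.5, -81, 52, 0, 0.0, 0.5, -108, 70, 0, 0.0, 0.5, -135, 87, -1, 0.0]
[0.5, -27, 17, 0, 0.0, 0.5, -54, 35, 0, 0.0, 0.5, -81, 52, 0, 0.0, 0.5, -107, 70, 0, 0.0, 0.5, -134, 87, 0, 0.0]
[0.5, -27, 18, 0, 0.0]
```

Emit:
drive_tool(
  targets=[0.5,-27,17,0,0.0,0.5,-54,35,0,0.0,0.5,-81,52,0,0.0,0.5,-108,70,0,0.0,0.5,-135,87,0,0.0],
)

```text
time_s: 21.15
tool_pos: [0.5644, 0.0365, 0.133]
ee_rot: [0.707, 0.707, -0.001, -0.001]
ft_force: [-0.1, 0.7, -0.9]
gripper_width: 0.0592
finger_force: 20.0
```

Emit:
drive_tool(
  targets=[0.5,-27,17,0,0.0,0.5,-54,35,0,0.0,0.5,-81,52,0,0.0,0.5,-107,70,0,0.0,0.5,-134,87,0,0.0],
)

```text
time_s: 21.57
tool_pos: [0.6515, -0.0971, 0.1325]
ee_rot: [0.707, 0.707, -0.001, -0.001]
ft_force: [0.6, 1.9, -1.2]
gripper_width: 0.0594
finger_force: 20.0
```

Emit:
drive_tool(
  targets=[0.5,-18,12,0,0.0,0.5,-26,17,0,0,0.5,-28,18,0,0,0.5,-28,18,0,0,0.5,-28,18,0,0],
)

```text
time_s: 21.98
tool_pos: [0.6688, -0.1216, 0.1336]
ee_rot: [0.706, 0.708, -0.0, -0.002]
ft_force: [-0.3, 0.8, -0.8]
gripper_width: 0.0593
finger_force: 20.0
```

Emit:
drive_tool(
  targets=[0.5,0,0,20,0,0.5,0,0,45,0,0.5,0,0,62,0,0.5,0,0,70,0,0.5,0,0,70,0],
)

```text
time_s: 22.4
tool_pos: [0.6679, -0.1215, 0.0624]
ee_rot: [0.706, 0.708, -0.001, -0.002]
ft_force: [-1.1, 0.6, -0.6]
gripper_width: 0.0592
finger_force: 20.0
```

Emit:
drive_tool(
  targets=[0.5,0,0,0,0,0.5,0,0,0,0,0.5,0,0,0,0],
)

```text
time_s: 22.65
tool_pos: [0.6707, -0.1239, 0.0659]
ee_rot: [0.707, 0.708, 0.001, 0.001]
ft_force: [0.2, 0.1, -1.5]
gripper_width: 0.0592
finger_force: 20.0
```

```bash
python3 plan.py 669 -124 43 0 .5 8
```

```text
now [ 670.7 -123.9   65.9] 0.1 w 0.0592 f [ 0.2  0.1 -1.5] t 22.6
-> [ 669. -124.   43.] 0.0 0.5
[0.5, 0, -1, 8, 0.0, 0.5, 0, -1, 15, 0.0, 0.5, 0, -2, 23, 0.0]
```

Emit:
drive_tool(
  targets=[0.5,0,-1,8,0,0.5,0,-1,14,0,0.5,0,-1,18,0,0.5,0,-1,20,0,0.5,0,-1,21,0],
)

```text
time_s: 23.07
tool_pos: [0.6681, -0.1238, 0.0429]
ee_rot: [0.707, 0.707, -0.0, -0.001]
ft_force: [-3.0, 1.6, 4.5]
gripper_width: 0.0598
finger_force: 20.0
```

Emit:
drive_tool(
  targets=[0.5,0,0,1,0,0.5,0,0,1,0,0.5,0,0,1,0],
)

```text
time_s: 23.32
tool_pos: [0.6684, -0.1239, 0.0429]
ee_rot: [0.707, 0.707, -0.0, -0.0]
ft_force: [-2.9, 0.4, 4.2]
gripper_width: 0.0597
finger_force: 20.0
```

Contact made. Release gently and go up.

Emit:
drive_tool(
  targets=[0.8,0,0,0,0,0.8,0,0,0,0,0.8,0,0,0,0,0.8,0,0,0,0],
)

```text
time_s: 23.65
tool_pos: [0.669, -0.124, 0.0423]
ee_rot: [0.707, 0.707, 0.0, 0.0]
ft_force: [0.2, -0.1, 0.7]
gripper_width: 0.0749
finger_force: 0.0
```

Emit:
drive_tool(
  targets=[0.8,0,0,-15,0,0.8,0,0,-40,0,0.8,0,0,-70,0,0.8,0,0,-95,0,0.8,0,0,-110,0],
)

```text
time_s: 24.07
tool_pos: [0.6703, -0.1247, 0.1569]
ee_rot: [0.707, 0.707, 0.001, 0.002]
ft_force: [1.0, -0.0, 0.8]
gripper_width: 0.0746
finger_force: 0.0
```

Emit:
drive_tool(
  targets=[0.8,20,-15,0,0,0.8,50,-40,0,0,0.8,75,-70,0,0,0.8,100,-100,0,0,0.8,120,-130,0,0],
)

```text
time_s: 24.48
tool_pos: [0.5375, -0.002, 0.1534]
ee_rot: [0.706, 0.708, 0.001, 0.0]
ft_force: [0.4, 1.4, 0.2]
gripper_width: 0.0752
finger_force: 0.0
```

Emit:
drive_tool(
  targets=[0.8,5,-30,0,0,0.8,5,-50,0,0,0.8,5,-60,0,0,0.8,5,-60,0,0,0.8,5,-60,0,0],
)

```text
time_s: 24.9
tool_pos: [0.4796, 0.0009, 0.1535]
ee_rot: [0.707, 0.707, 0.001, 0.001]
ft_force: [0.6, -0.3, 0.4]
gripper_width: 0.0751
finger_force: 0.0
```

```bash
cat > m3.py <<'E'
from h import *; import sys
im=ctrl.get_image("top"); C=im["color"]; Z=cloud(im)[...,2]; H,S,V=cv2.split(cv2.cvtColor(C,cv2.COLOR_BGR2HSV)); k=sys.argv[1]; h=float(sys.argv[2])
def show(n,m,h):
    for b in blobs(m,150):
        P=px(im,cv2.morphologyEx(b.astype(np.uint8),cv2.MORPH_CLOSE,np.ones((3,3))),h); e,r=cv2.minEnclosingCircle((P[:,:2]*1000).astype(np.float32)); print(n,b.sum(),"z",np.round(np.median(Z[b]),4),"mean",np.round(P.mean(0)[:2]*1000,1),"circ",np.round(e,1),round(r,1))
r=np.zeros(Z.shape,bool); r[150:210,284:340]=1
show(k,r&{"black":V<75,"copper":(H>5)&(H<16)&(S>100)&(V>120),"white":(S<40)&(V>185)&(Z>.05)}[k],h)
y=r&(H>=20)&(H<35)&(S>90)&(Z<.035); y[:,332:]=0; v,u=np.nonzero(y)
P=px(im,y,.026)*1000; A=np.c_[2*P[:,:2],np.ones(len(P))]; s=np.linalg.lstsq(A,(P[:,:2]**2).sum(1),rcond=None)[0]; print("yellow",len(P),np.round(s[:2],1),"R",round(float(np.sqrt(s[2]+s[0]**2+s[1]**2)),1))
c=C[140:215,270:370]; cv2.imwrite(f"pics/seat_{k}.png",cv2.resize(c,(800,600),interpolation=cv2.INTER_CUBIC))
E
python3 m3.py black .038; python3 m2.py | grep -e ^copper; python3 plan.py 477 1 100 0 .8 36
```

```text
black 359 z 0.0379 mean [ 666.3 -121.2] circ [ 666.4 -121.4] 29.2
yellow 99 [ 669.9 -122.3] R 32.6
now [480.4   0.7 153.1] 0.0 w 0.075 f [0.8 0.2 0.4] t 25.0
-> [477.   1. 100.] 0.0 0.8
[0.8, 0, -2, 27, 0.0, 0.8, 0, -3, 53, 0.0]
```

View pics/seat_black.png

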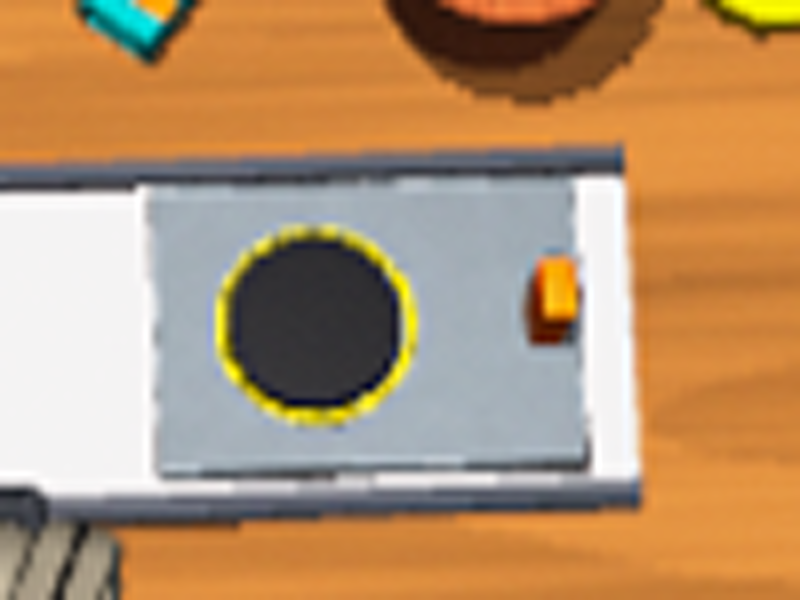

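The black disc sits inside the yellow circle with an even gap all round (crop (317,325)). Copper is next.

Emit:
drive_tool(
  targets=[0.8,0,-2,28,0.0,0.8,0,-2,58,0.0,0.8,0,-2,85,0.0,0.8,0,-2,100,0.0,0.8,0,-2,110,0],
)

```text
time_s: 25.42
tool_pos: [0.4769, 0.0006, 0.0405]
ee_rot: [0.707, 0.707, -0.001, -0.001]
ft_force: [-0.1, -1.0, 0.8]
gripper_width: 0.0751
finger_force: 0.0
```

Emit:
drive_tool(
  targets=[0.8,0,0,10,0,0.8,0,0,18,0,0.8,0,0,22,0,0.8,0,0,22,0,0.8,0,0,22,0],
)

```text
time_s: 25.83
tool_pos: [0.477, 0.0008, 0.0208]
ee_rot: [0.707, 0.707, 0.0, 0.0]
ft_force: [0.4, 0.1, -1.3]
gripper_width: 0.0752
finger_force: 0.0
```

Emit:
drive_tool(
  targets=[0.5,0,0,0,0,0.5,0,0,0,0,0.5,0,0,0,0,0.5,0,0,0,0,0.5,0,0,0,0],
)

```text
time_s: 26.25
tool_pos: [0.4771, 0.001, 0.021]
ee_rot: [0.707, 0.707, 0.0, 0.0]
ft_force: [-0.0, 0.6, 5.6]
gripper_width: 0.0594
finger_force: 20.0
```

Emit:
drive_tool(
  targets=[0.5,0,0,-10,0,0.5,0,0,-35,0,0.5,0,0,-65,0,0.5,0,0,-90,0,0.5,0,0,-105,0],
)

```text
time_s: 26.67
tool_pos: [0.4772, 0.0007, 0.1282]
ee_rot: [0.707, 0.707, 0.001, 0.001]
ft_force: [0.1, 0.2, -1.4]
gripper_width: 0.0593
finger_force: 20.0
```

Emit:
drive_tool(
  targets=[0.5,0,0,-6,0,0.5,0,0,-10,0,0.5,0,0,-10,0,0.5,0,0,-10,0],
)

```text
time_s: 27.0
tool_pos: [0.476, 0.001, 0.1348]
ee_rot: [0.707, 0.708, -0.0, -0.001]
ft_force: [0.5, 0.2, -1.1]
gripper_width: 0.0596
finger_force: 20.0
```

```bash
python3 plan.py 669 -124 135 0 .5 34
```

```text
now [476.    1.  134.8] 0.1 w 0.0596 f [ 0.5  0.2 -1.1] t 27.0
-> [ 669. -124.  135.] 0.0 0.5
[0.5, -18, 28, 0, 0.0, 0.5, -36, 55, 0, 0.0, 0.5, -54, 83, 0, 0.0, 0.5, -72, 110, 0, 0.0, 0.5, -89, 138, 0, 0.0]
[0.5, -18, 27, 0, 0.0, 0.5, -36, 55, 0, 0.0]
```

Emit:
drive_tool(
  targets=[0.5,-18,28,0,0.0,0.5,-36,55,0,0.0,0.5,-54,83,0,0.0,0.5,-72,110,0,0.0,0.5,-90,137,0,0.0],
)

```text
time_s: 27.42
tool_pos: [0.6139, -0.0898, 0.1337]
ee_rot: [0.707, 0.707, -0.001, -0.001]
ft_force: [-0.8, -0.6, -0.9]
gripper_width: 0.0595
finger_force: 20.0
```

Emit:
drive_tool(
  targets=[0.5,-18,28,0,0.0,0.5,-29,46,0,0.0,0.5,-34,55,0,0,0.5,-34,55,0,0,0.5,-34,55,0,0],
)

```text
time_s: 27.83
tool_pos: [0.6674, -0.123, 0.1334]
ee_rot: [0.707, 0.707, -0.001, -0.002]
ft_force: [-0.7, -0.1, -0.4]
gripper_width: 0.0593
finger_force: 20.0
```

Emit:
drive_tool(
  targets=[0.5,0,0,18,0,0.5,0,0,38,0,0.5,0,0,50,0,0.5,0,0,55,0,0.5,0,0,55,0],
)

```text
time_s: 28.25
tool_pos: [0.6671, -0.122, 0.0788]
ee_rot: [0.707, 0.708, -0.001, -0.002]
ft_force: [-0.4, 1.0, -0.3]
gripper_width: 0.0595
finger_force: 20.0
```

Emit:
drive_tool(
  targets=[0.5,0,0,0,0,0.5,0,0,0,0,0.5,0,0,0,0,0.5,0,0,0,0],
)

```text
time_s: 28.58
tool_pos: [0.6693, -0.123, 0.0814]
ee_rot: [0.707, 0.707, 0.0, 0.001]
ft_force: [-0.3, 1.7, -1.0]
gripper_width: 0.0593
finger_force: 20.0
```

Emit:
drive_tool(
  targets=[0.5,0,0,8,0,0.5,0,0,15,0,0.5,0,0,20,0,0.5,0,0,22,0,0.5,0,0,23,0],
)

```text
time_s: 29.0
tool_pos: [0.6681, -0.1228, 0.0564]
ee_rot: [0.707, 0.707, -0.0, -0.001]
ft_force: [-0.4, 0.9, -1.2]
gripper_width: 0.0593
finger_force: 20.0
```

Emit:
drive_tool(
  targets=[0.5,0,0,1,0,0.5,0,0,1,0,0.5,0,0,1,0],
)

```text
time_s: 29.25
tool_pos: [0.6689, -0.123, 0.0566]
ee_rot: [0.707, 0.707, 0.0, 0.0]
ft_force: [0.4, 0.5, -0.9]
gripper_width: 0.0591
finger_force: 20.0
```

Emit:
drive_tool(
  targets=[0.5,0,0,1,0,0.5,0,0,1,0,0.5,0,0,1,0],
)

```text
time_s: 29.5
tool_pos: [0.6691, -0.123, 0.0561]
ee_rot: [0.707, 0.707, 0.0, 0.0]
ft_force: [-0.3, -1.1, 3.2]
gripper_width: 0.0589
finger_force: 20.0
```

Emit:
drive_tool(
  targets=[0.8,0,0,0,0,0.8,0,0,0,0,0.8,0,0,0,0,0.8,0,0,0,0],
)

```text
time_s: 29.83
tool_pos: [0.6686, -0.1229, 0.0552]
ee_rot: [0.707, 0.707, -0.0, -0.0]
ft_force: [-0.1, 0.1, -0.1]
gripper_width: 0.0749
finger_force: 0.0
```

Emit:
drive_tool(
  targets=[0.8,0,0,-15,0,0.8,0,0,-40,0,0.8,0,0,-70,0,0.8,0,0,-90,0,0.8,0,0,-100,0],
)

```text
time_s: 30.25
tool_pos: [0.6702, -0.1235, 0.1585]
ee_rot: [0.707, 0.707, 0.001, 0.002]
ft_force: [1.6, -0.3, -0.1]
gripper_width: 0.075
finger_force: 0.0
```

Emit:
drive_tool(
  targets=[0.8,-7,-25,0,0,0.8,-15,-60,0,0,0.8,-25,-95,0,0,0.8,-35,-130,0,0,0.8,-44,-160,0,0],
)

```text
time_s: 30.67
tool_pos: [0.5057, -0.1672, 0.1548]
ee_rot: [0.707, 0.707, -0.001, -0.001]
ft_force: [0.4, -0.3, 0.4]
gripper_width: 0.0754
finger_force: 0.0
```

Emit:
drive_tool(
  targets=[0.8,-7,-22,0,0,0.8,-7,-32,0,0,0.8,-7,-32,0,0,0.8,-7,-32,0,0,0.8,-7,-32,0,0],
)

```text
time_s: 31.08
tool_pos: [0.4789, -0.1734, 0.1553]
ee_rot: [0.706, 0.708, 0.001, 0.001]
ft_force: [0.9, -0.0, -0.0]
gripper_width: 0.0753
finger_force: 0.0
```

```bash
python3 m3.py copper .050;  python3 plan.py 477 -175 100 0 .8 36
```

```text
copper 501 z 0.0003 mean [ 734.3 -125.1] circ [ 734.1 -130.1] 74.6
copper 382 z 0.0499 mean [ 667.9 -122.9] circ [ 668.1 -123.1] 29.9
copper 190 z -0.0 mean [ 590.8 -107.6] circ [ 589.8 -104.7] 52.9
yellow 67 [ 670.3 -122.7] R 32.9
now [ 478.8 -173.4  155.3] 0.2 w 0.0754 f [ 0.7 -0.  -0.3] t 31.1
-> [ 477. -175.  100.] 0.0 0.8
[0.8, -1, -1, 28, 0.0, 0.8, -2, -2, 55, 0.0]
```

View pics/seat_copper.png

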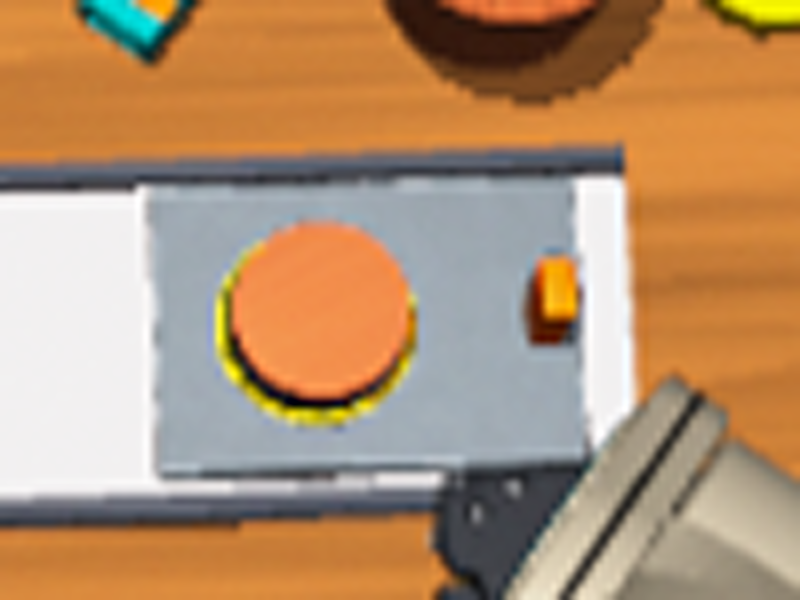

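The copper disc lies flat on the black disc, within the circle (crop (320,310)). White is next.

Emit:
drive_tool(
  targets=[0.8,0,-1,28,0.0,0.8,0,-1,58,0.0,0.8,0,-1,85,0.0,0.8,0,-1,102,0.0,0.8,0,-1,112,0],
)

```text
time_s: 31.55
tool_pos: [0.476, -0.1731, 0.041]
ee_rot: [0.706, 0.708, -0.0, -0.001]
ft_force: [0.1, 0.6, 1.1]
gripper_width: 0.0749
finger_force: 0.0
```

Emit:
drive_tool(
  targets=[0.8,0,0,10,0,0.8,0,0,18,0,0.8,0,0,22,0,0.8,0,0,22,0,0.8,0,0,22,0],
)

```text
time_s: 31.97
tool_pos: [0.4762, -0.1742, 0.0218]
ee_rot: [0.707, 0.707, 0.0, 0.0]
ft_force: [0.2, 0.0, 0.4]
gripper_width: 0.075
finger_force: 0.0
```

Emit:
drive_tool(
  targets=[0.5,0,0,0,0,0.5,0,0,0,0,0.5,0,0,0,0,0.5,0,0,0,0,0.5,0,0,0,0],
)

```text
time_s: 32.38
tool_pos: [0.4763, -0.1742, 0.022]
ee_rot: [0.707, 0.707, 0.0, 0.0]
ft_force: [-0.9, 1.2, 5.5]
gripper_width: 0.0592
finger_force: 20.0
```

Emit:
drive_tool(
  targets=[0.5,0,0,-10,0,0.5,0,0,-35,0,0.5,0,0,-65,0,0.5,0,0,-90,0,0.5,0,0,-105,0],
)

```text
time_s: 32.8
tool_pos: [0.4764, -0.1745, 0.1292]
ee_rot: [0.707, 0.707, 0.001, 0.001]
ft_force: [-0.4, 0.5, -0.5]
gripper_width: 0.0595
finger_force: 20.0
```

Emit:
drive_tool(
  targets=[0.5,0,0,-6,0,0.5,0,0,-10,0,0.5,0,0,-10,0,0.5,0,0,-10,0],
)

```text
time_s: 33.13
tool_pos: [0.4752, -0.1737, 0.1358]
ee_rot: [0.707, 0.708, -0.0, -0.001]
ft_force: [0.0, 1.1, -1.4]
gripper_width: 0.0594
finger_force: 20.0
```

```bash
python3 plan.py 669 -122 135 0 .5 34
```

```text
now [ 475.2 -173.7  135.8] 0.1 w 0.0594 f [ 0.   1.1 -1.4] t 33.1
-> [ 669. -122.  135.] 0.0 0.5
[0.5, 9, 32, 0, 0.0, 0.5, 17, 65, 0, 0.0, 0.5, 26, 97, 0, 0.0, 0.5, 34, 129, 1, 0.0, 0.5, 43, 162, 1, 0.0]
[0.5, 9, 32, 0, 0.0]
```

Emit:
drive_tool(
  targets=[0.5,9,32,0,0.0,0.5,17,64,0,0.0,0.5,26,96,0,0.0,0.5,34,128,0,0.0,0.5,43,160,0,0.0],
)

```text
time_s: 33.55
tool_pos: [0.6362, -0.1303, 0.1347]
ee_rot: [0.707, 0.707, -0.001, -0.001]
ft_force: [0.3, -1.0, -1.2]
gripper_width: 0.0594
finger_force: 20.0
```

Emit:
drive_tool(
  targets=[0.5,6,22,0,0.0,0.5,8,30,0,0.0,0.5,8,33,0,0,0.5,8,33,0,0,0.5,8,33,0,0],
)

```text
time_s: 33.97
tool_pos: [0.6668, -0.1241, 0.1357]
ee_rot: [0.707, 0.707, -0.001, -0.001]
ft_force: [-0.2, -0.0, -0.7]
gripper_width: 0.0593
finger_force: 20.0
```

Emit:
drive_tool(
  targets=[0.5,0,0,12,0,0.5,0,0,28,0,0.5,0,0,38,0,0.5,0,0,44,0,0.5,0,0,46,0],
)

```text
time_s: 34.38
tool_pos: [0.6673, -0.123, 0.0889]
ee_rot: [0.707, 0.707, -0.001, -0.001]
ft_force: [0.2, 1.5, -0.9]
gripper_width: 0.0596
finger_force: 20.0
```

Emit:
drive_tool(
  targets=[0.5,0,0,0,0,0.5,0,0,0,0,0.5,0,0,0,0,0.5,0,0,0,0],
)

```text
time_s: 34.72
tool_pos: [0.6692, -0.1231, 0.0912]
ee_rot: [0.707, 0.707, 0.0, 0.001]
ft_force: [-0.0, -0.1, -1.0]
gripper_width: 0.0595
finger_force: 20.0
```

Emit:
drive_tool(
  targets=[0.5,0,0,8,0,0.5,0,0,14,0,0.5,0,0,18,0,0.5,0,0,20,0,0.5,0,0,20,0],
)

```text
time_s: 35.13
tool_pos: [0.6683, -0.1228, 0.0697]
ee_rot: [0.707, 0.707, -0.0, -0.001]
ft_force: [-0.7, -0.0, -0.9]
gripper_width: 0.0594
finger_force: 20.0
```

Emit:
drive_tool(
  targets=[0.5,0,0,1,0,0.5,0,0,1,0,0.5,0,0,1,0],
)

```text
time_s: 35.38
tool_pos: [0.6688, -0.123, 0.0695]
ee_rot: [0.707, 0.707, 0.0, 0.0]
ft_force: [0.9, -0.4, -0.6]
gripper_width: 0.0591
finger_force: 20.0
```

Emit:
drive_tool(
  targets=[0.5,0,0,1,0,0.5,0,0,1,0,0.5,0,0,1,0],
)

```text
time_s: 35.63
tool_pos: [0.669, -0.123, 0.0691]
ee_rot: [0.707, 0.707, 0.0, 0.0]
ft_force: [-0.3, 0.7, 4.5]
gripper_width: 0.0592
finger_force: 20.0
```

Emit:
drive_tool(
  targets=[0.8,0,0,0,0,0.8,0,0,0,0,0.8,0,0,0,0,0.8,0,0,0,0],
)

```text
time_s: 35.97
tool_pos: [0.6687, -0.1229, 0.0682]
ee_rot: [0.707, 0.707, -0.0, -0.0]
ft_force: [0.2, -0.2, -0.1]
gripper_width: 0.0754
finger_force: 0.0
```

Emit:
drive_tool(
  targets=[0.8,0,0,-15,0,0.8,0,0,-40,0,0.8,0,0,-70,0,0.8,0,0,-90,0,0.8,0,0,-100,0],
)

```text
time_s: 36.38
tool_pos: [0.6702, -0.1236, 0.1715]
ee_rot: [0.707, 0.707, 0.001, 0.002]
ft_force: [0.1, -0.4, -0.4]
gripper_width: 0.0754
finger_force: 0.0
```

Emit:
drive_tool(
  targets=[0.5,-10,-25,0,0,0.5,-30,-60,0,0,0.5,-50,-90,0,0,0.5,-70,-120,0,0,0.5,-80,-140,0,0],
)

```text
time_s: 36.8
tool_pos: [0.5249, -0.2057, 0.168]
ee_rot: [0.708, 0.706, -0.001, -0.001]
ft_force: [-0.1, -0.3, 0.5]
gripper_width: 0.0478
finger_force: 0.0
```

Emit:
drive_tool(
  targets=[0.5,-10,-35,0,0,0.5,-20,-50,0,0,0.5,-20,-60,0,0,0.5,-20,-60,0,0,0.5,-20,-60,0,0],
)

```text
time_s: 37.22
tool_pos: [0.4697, -0.2223, 0.1683]
ee_rot: [0.707, 0.708, 0.0, 0.0]
ft_force: [0.4, 0.1, -0.1]
gripper_width: 0.0474
finger_force: 0.0
```

```bash
python3 m3.py white .062; python3 m2.py | grep stripe; python3 -c "
from h import *
im=ctrl.get_image('scene'); C=im['color']; cv2.imwrite('pics/s2.png',cv2.resize(C[190:350,170:430],(800,492),interpolation=cv2.INTER_CUBIC))"
```

```text
white 396 z 0.0621 mean [ 669.3 -121.9] circ [ 669.1 -121.9] 30.5
yellow 61 [ 670.3 -122.6] R 33.1
stripe 148 [477. 191.] z 0.089 mean [ 789.9 -193.6] circ [ 816.5 -194.4] 50.9 ell [ 817.3 -194.9] [ 797.5 -193.    62.1  100.3  177.8]
stripe 30 [409. 197.] z 0.027 mean [783.  -64.6] circ [782.4 -64.9] 14.8 ell [783.2 -64.4] [782.7 -65.1   6.9  29.7 143.2]
stripe 34 [484. 251.] z 0.073 mean [ 673.6 -201.7] circ [ 673.2 -202.5] 10.3 ell [ 673.4 -201.7] [ 673.3 -201.3   10.6   19.2   87.2]
stripe 42 [268. 263.] z 0.032 mean [664.3 204.3] circ [664.1 204. ] 27.5 ell [667.3 204.1] [664.1 204.    5.4  54.9  88. ]
stripe 38 [213. 387.] z 0.034 mean [435.3 305.6] circ [435.  306.2] 15.7 ell [435.4 305.6] [434.9 305.6   5.3  31.3  90.7]
stripe 26 [185. 388.] z 0.032 mean [435.2 357.4] circ [433.8 358.1] 13.4 ell [436.  357.7] [433.8 358.1   5.3  26.3  91. ]
```

View pics/s2.png

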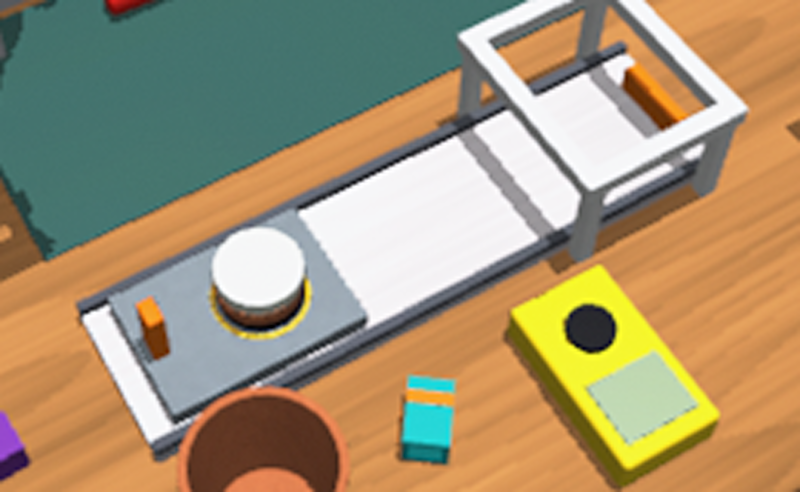

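View pics/t2.png

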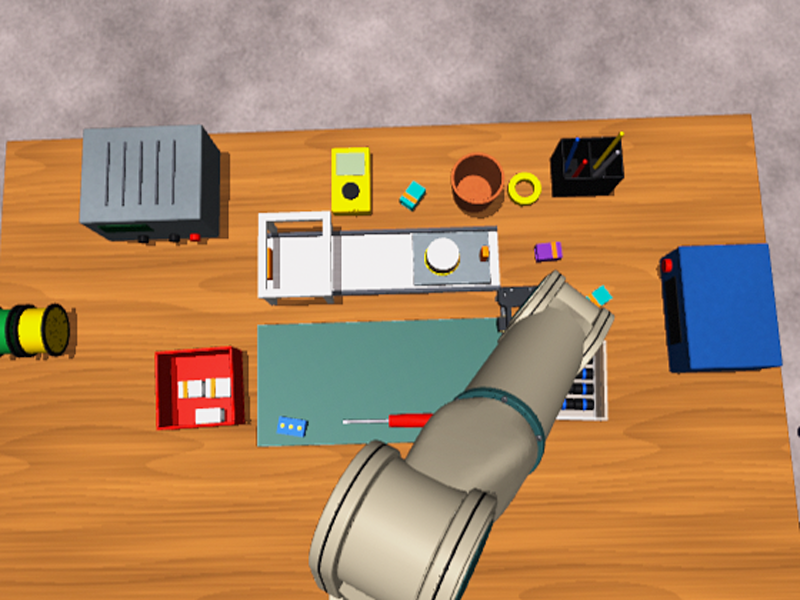

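The stack is neat and centred (scene crop (260,275)). All three offcuts are in the bin, at (190,388), (217,387) and (210,415). Next I grip the handle at (484,251).

Emit:
drive_tool(
  targets=[0.5,3,30,0,0,0.5,6,65,0,0,0.5,12,100,0,0,0.5,16,135,0,0,0.5,20,165,0,0],
)

```text
time_s: 37.78
tool_pos: [0.6373, -0.2008, 0.168]
ee_rot: [0.706, 0.709, 0.001, 0.0]
ft_force: [0.1, 0.5, -0.1]
gripper_width: 0.0467
finger_force: 0.0
```

Emit:
drive_tool(
  targets=[0.5,0,22,0,0,0.5,0,31,0,0,0.5,0,35,0,0,0.5,0,35,0,0,0.5,0,35,0,0],
)

```text
time_s: 38.2
tool_pos: [0.6683, -0.2026, 0.168]
ee_rot: [0.707, 0.708, -0.0, -0.0]
ft_force: [-0.3, 0.5, 1.3]
gripper_width: 0.0469
finger_force: 0.0
```

Emit:
drive_tool(
  targets=[0.5,0,0,20,0,0.5,0,0,40,0,0.5,0,0,55,0,0.5,0,0,60,0,0.5,0,0,60,0],
)

```text
time_s: 38.62
tool_pos: [0.6672, -0.2027, 0.1073]
ee_rot: [0.707, 0.707, -0.001, -0.001]
ft_force: [-0.1, 0.4, -0.3]
gripper_width: 0.0469
finger_force: 0.0
```

Emit:
drive_tool(
  targets=[0.5,0,0,0,0,0.5,0,0,0,0,0.5,0,0,0,0],
)

```text
time_s: 38.87
tool_pos: [0.6695, -0.2033, 0.1099]
ee_rot: [0.707, 0.707, 0.0, 0.001]
ft_force: [-0.0, -0.3, 0.7]
gripper_width: 0.0472
finger_force: 0.0
```

```bash
python3 plan.py 669 -203 52 0 .5 12
```

```text
now [ 669.5 -203.3  109.9] 0.1 w 0.0472 f [-0.  -0.3  0.7] t 38.9
-> [ 669. -203.   52.] 0.0 0.5
[0.5, 0, 0, 12, 0.0, 0.5, 0, 0, 23, 0.0, 0.5, 0, 0, 35, 0.0, 0.5, 0, 0, 46, 0.0, 0.5, 0, 0, 58, 0.0]
```

Emit:
drive_tool(
  targets=[0.5,0,0,15,0.0,0.5,0,0,32,0.0,0.5,0,0,46,0.0,0.5,0,0,53,0.0,0.5,0,0,57,0.0],
)

```text
time_s: 39.28
tool_pos: [0.6683, -0.2027, 0.0504]
ee_rot: [0.707, 0.707, -0.0, -0.001]
ft_force: [0.5, 0.0, -0.2]
gripper_width: 0.0472
finger_force: 0.0
```

Emit:
drive_tool(
  targets=[0.5,0,0,0,0,0.1,0,0,0,0,0.1,0,0,0,0,0.1,0,0,0,0,0.1,0,0,0,0],
  force=12,
)

```text
time_s: 39.7
tool_pos: [0.6693, -0.2031, 0.0522]
ee_rot: [0.707, 0.707, 0.0, 0.001]
ft_force: [-0.2, -0.6, 0.6]
gripper_width: 0.024
finger_force: 0.0
```

Emit:
drive_tool(
  targets=[0.1,0,0,0,0,0.1,0,0,0,0,0.1,1,0,0,0,0.1,2,0,0,0,0.1,4,0,0,0],
)

```text
time_s: 40.12
tool_pos: [0.6688, -0.2001, 0.052]
ee_rot: [0.707, 0.707, -0.0, 0.001]
ft_force: [-1.8, -1.9, 5.0]
gripper_width: 0.0197
finger_force: 12.0
```

Emit:
drive_tool(
  targets=[0.1,3,0,0,0,0.1,6,0,0,0,0.1,10,0,0,0,0.1,15,0,0,0,0.1,20,0,0,0],
)

```text
time_s: 40.53
tool_pos: [0.6689, -0.1792, 0.052]
ee_rot: [0.707, 0.707, -0.0, 0.0]
ft_force: [-1.3, -1.8, 6.1]
gripper_width: 0.0203
finger_force: 12.0
```

Emit:
drive_tool(
  targets=[0.1,6,0,0,0,0.1,12,0,0,0,0.1,18,0,0,0,0.1,24,0,0,0,0.1,30,0,0,0],
)

```text
time_s: 40.95
tool_pos: [0.6689, -0.149, 0.052]
ee_rot: [0.707, 0.707, -0.0, 0.0]
ft_force: [-0.8, -1.2, 6.3]
gripper_width: 0.0197
finger_force: 12.0
```

Emit:
drive_tool(
  targets=[0.1,6,0,0,0,0.1,12,0,0,0,0.1,18,0,0,0,0.1,24,0,0,0,0.1,30,0,0,0],
)

```text
time_s: 41.37
tool_pos: [0.669, -0.1189, 0.052]
ee_rot: [0.707, 0.707, 0.0, 0.0]
ft_force: [-1.6, -1.4, 5.5]
gripper_width: 0.02
finger_force: 12.0
```

Emit:
drive_tool(
  targets=[0.1,6,0,0,0,0.1,12,0,0,0,0.1,18,0,0,0,0.1,24,0,0,0,0.1,30,0,0,0],
)

```text
time_s: 41.78
tool_pos: [0.669, -0.0888, 0.052]
ee_rot: [0.707, 0.707, 0.0, 0.0]
ft_force: [-0.9, -1.2, 5.0]
gripper_width: 0.0199
finger_force: 12.0
```

Emit:
drive_tool(
  targets=[0.1,6,0,0,0,0.1,12,0,0,0,0.1,17,0,0,0,0.1,21,0,0,0,0.1,23,0,0,0],
)

```text
time_s: 42.2
tool_pos: [0.6691, -0.065, 0.052]
ee_rot: [0.706, 0.708, 0.0, 0.0]
ft_force: [-0.4, -1.3, 5.8]
gripper_width: 0.02
finger_force: 12.0
```

Emit:
drive_tool(
  targets=[0.1,0,0,0,0,0.1,0,0,0,0],
)

```text
time_s: 42.37
tool_pos: [0.6691, -0.0645, 0.052]
ee_rot: [0.706, 0.708, 0.001, -0.0]
ft_force: [-1.2, 0.9, 5.7]
gripper_width: 0.0202
finger_force: 12.0
```

```bash
python3 - <<'E'
from h import *
im=ctrl.get_image('scene'); C=im['color']; cv2.imwrite('pics/s3.png',cv2.resize(C[150:350,170:430],(780,600),interpolation=cv2.INTER_CUBIC))
im=ctrl.get_image("top"); Z=cloud(im)[...,2]; H,S,V=cv2.split(cv2.cvtColor(im["color"],cv2.COLOR_BGR2HSV))
m=(S<40)&(V>185)&(Z>.055)&(Z<.068); m[:,:175]=0; m[:,350:]=0; m[:150]=0; m[210:]=0
for b in blobs(m,80): print(b.sum(), np.round(px(im,b,.062).mean(0)*1000,1))
E
```

```text
(no output)
```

View pics/s3.png

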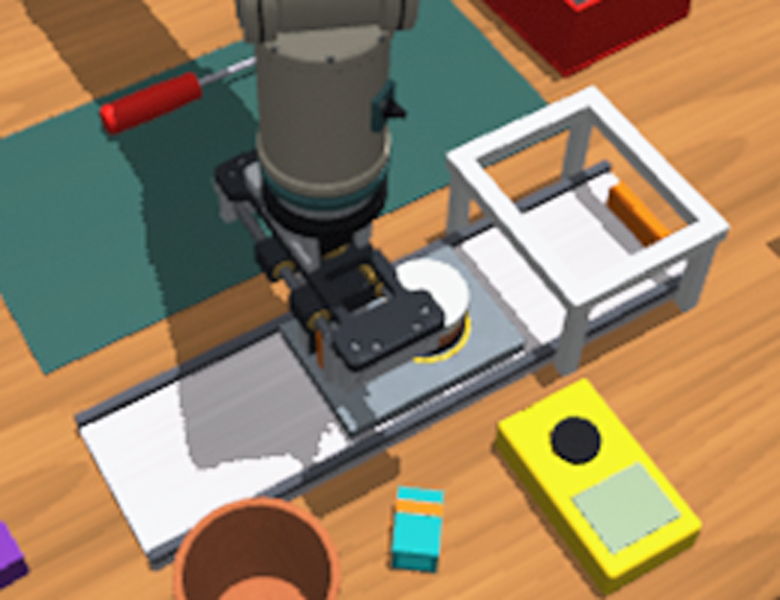

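The stack travels neatly (crop (435,300)) and the carriage is about halfway. I continue.

Emit:
drive_tool(
  targets=[0.1,2,0,0,0,0.1,5,0,0,0,0.1,9,0,0,0,0.1,14,0,0,0,0.1,20,0,0,0],
)

```text
time_s: 42.88
tool_pos: [0.6691, -0.0463, 0.052]
ee_rot: [0.707, 0.707, 0.0, 0.001]
ft_force: [0.2, -1.3, 5.4]
gripper_width: 0.0204
finger_force: 12.0
```

Emit:
drive_tool(
  targets=[0.1,6,0,0,0,0.1,12,0,0,0,0.1,18,0,0,0,0.1,24,0,0,0,0.1,30,0,0,0],
)

```text
time_s: 43.3
tool_pos: [0.6691, -0.0156, 0.052]
ee_rot: [0.707, 0.707, 0.0, 0.001]
ft_force: [-0.7, -2.0, 5.6]
gripper_width: 0.0201
finger_force: 12.0
```

Emit:
drive_tool(
  targets=[0.1,6,0,0,0,0.1,12,0,0,0,0.1,18,0,0,0,0.1,24,0,0,0,0.1,30,0,0,0],
)

```text
time_s: 43.72
tool_pos: [0.6692, 0.0144, 0.052]
ee_rot: [0.707, 0.707, 0.0, 0.001]
ft_force: [0.2, -2.2, 5.6]
gripper_width: 0.02
finger_force: 12.0
```

Emit:
drive_tool(
  targets=[0.1,6,0,0,0,0.1,12,0,0,0,0.1,18,0,0,0,0.1,23,0,0,0,0.1,27,0,0,0],
)

```text
time_s: 44.13
tool_pos: [0.6693, 0.0419, 0.052]
ee_rot: [0.707, 0.708, 0.001, 0.0]
ft_force: [0.2, -1.3, 5.6]
gripper_width: 0.02
finger_force: 12.0
```

Emit:
drive_tool(
  targets=[0.1,3,0,0,0,0.1,6,0,0,0,0.1,9,0,0,0,0.1,11,0,0,0,0.1,13,0,0,0],
)

```text
time_s: 44.55
tool_pos: [0.6693, 0.0544, 0.052]
ee_rot: [0.707, 0.708, 0.001, 0.001]
ft_force: [0.8, -1.4, 5.1]
gripper_width: 0.0197
finger_force: 12.0
```

Emit:
drive_tool(
  targets=[0.1,1,0,0,0,0.1,3,0,0,0,0.1,4,0,0,0,0.1,5,0,0,0,0.1,6,0,0,0],
)

```text
time_s: 44.97
tool_pos: [0.6693, 0.0603, 0.052]
ee_rot: [0.707, 0.708, 0.001, 0.001]
ft_force: [0.1, -1.8, 5.6]
gripper_width: 0.0202
finger_force: 12.0
```

Emit:
drive_tool(
  targets=[0.1,1,0,0,0,0.1,2,0,0,0,0.1,3,0,0,0,0.1,4,0,0,0,0.1,5,0,0,0],
)

```text
time_s: 45.38
tool_pos: [0.6693, 0.0653, 0.052]
ee_rot: [0.707, 0.707, 0.001, 0.001]
ft_force: [0.0, -1.7, 5.4]
gripper_width: 0.0199
finger_force: 12.0
```

Emit:
drive_tool(
  targets=[0.1,1,0,0,0,0.1,2,0,0,0,0.1,3,0,0,0,0.1,4,0,0,0],
)

```text
time_s: 45.72
tool_pos: [0.6693, 0.0681, 0.052]
ee_rot: [0.707, 0.707, 0.0, 0.001]
ft_force: [0.5, -4.8, 4.7]
gripper_width: 0.02
finger_force: 12.0
```

Emit:
drive_tool(
  targets=[0.1,1,0,0,0,0.1,1,0,0,0,0.1,2,0,0,0,0.1,2,0,0,0],
)

```text
time_s: 46.05
tool_pos: [0.6693, 0.0682, 0.052]
ee_rot: [0.707, 0.707, -0.001, 0.002]
ft_force: [1.0, -6.9, 5.6]
gripper_width: 0.0203
finger_force: 12.0
```

Emit:
drive_tool(
  targets=[0.1,1,0,0,0,0.1,1,0,0,0,0.1,2,0,0,0,0.1,2,0,0,0],
)

```text
time_s: 46.38
tool_pos: [0.6693, 0.0683, 0.052]
ee_rot: [0.708, 0.707, -0.001, 0.003]
ft_force: [0.5, -8.8, 5.9]
gripper_width: 0.0199
finger_force: 12.0
```

Emit:
drive_tool(
  targets=[0.1,-2,0,0,0,0.1,-4,0,0,0,0.1,-4,0,0,0],
)

```text
time_s: 46.63
tool_pos: [0.6693, 0.0683, 0.0519]
ee_rot: [0.707, 0.707, 0.0, 0.001]
ft_force: [0.3, -3.0, 4.7]
gripper_width: 0.0199
finger_force: 12.0
```

Emit:
drive_tool(
  targets=[0.5,0,0,0,0,0.5,0,0,0,0,0.5,0,0,0,0,0.5,0,0,0,0,0.5,0,0,0,0],
)

```text
time_s: 47.05
tool_pos: [0.6682, 0.0697, 0.051]
ee_rot: [0.707, 0.708, -0.0, -0.0]
ft_force: [-0.4, 0.5, 0.2]
gripper_width: 0.0464
finger_force: 0.0
```

Emit:
drive_tool(
  targets=[0.5,0,0,-10,0,0.5,-1,0,-30,0,0.5,-3,0,-60,0,0.5,-3,0,-90,0,0.5,-3,0,-120,0],
)

```text
time_s: 47.47
tool_pos: [0.6684, 0.0658, 0.1733]
ee_rot: [0.707, 0.707, -0.0, 0.0]
ft_force: [1.0, 0.0, 0.2]
gripper_width: 0.0466
finger_force: 0.0
```

Emit:
drive_tool(
  targets=[0.5,-30,-20,-10,0,0.5,-60,-45,-20,0,0.5,-90,-70,-20,0,0.5,-120,-95,-20,0,0.5,-150,-110,-20,0],
)

```text
time_s: 47.88
tool_pos: [0.556, -0.0851, 0.1926]
ee_rot: [0.707, 0.707, 0.0, -0.0]
ft_force: [0.6, 0.2, 0.0]
gripper_width: 0.0469
finger_force: 0.0
```

Emit:
drive_tool(
  targets=[0.5,-30,-10,0,0,0.5,-50,-15,0,0,0.5,-60,-20,0,0,0.5,-60,-20,0,0,0.5,-60,-20,0,0],
)

```text
time_s: 48.3
tool_pos: [0.5391, -0.1433, 0.1917]
ee_rot: [0.707, 0.707, 0.001, -0.0]
ft_force: [0.4, 1.0, -0.4]
gripper_width: 0.0468
finger_force: 0.0
```

```bash
python3 - <<'E'
from h import *
im=ctrl.get_image("top"); C=im["color"]; Z=cloud(im)[...,2]; H,S,V=cv2.split(cv2.cvtColor(C,cv2.COLOR_BGR2HSV))
m=(S<40)&(V>150)&(Z>.055)&(Z<.068); m[:,:175]=0; m[:,350:]=0; m[:150]=0; m[210:]=0
for b in blobs(m,80): print(b.sum(), np.round(px(im,b,.062).mean(0)*1000,1))
h=(H>5)&(H<20)&(S>150)&(Z>.066)&(Z<.078); h[:,:200]=0; h[:,350:]=0; h[:150]=0;h[210:]=0
for b in blobs(h,10): print("handle",b.sum(), np.round(px(im,b,.072).mean(0)*1000,1))
a=cv2.resize(C[130:310,100:370],(800,533),interpolation=cv2.INTER_CUBIC); cv2.imwrite('pics/f1.png',a)
C=ctrl.get_image('scene')['color']; cv2.imwrite('pics/f2.png',cv2.resize(C[140:300,270:430],(600,600),interpolation=cv2.INTER_CUBIC))
print(ctrl.get_state()["time_s"])
E
```

```text
385 [669.6 148.7  62. ]
48.4
```

View pics/f1.png

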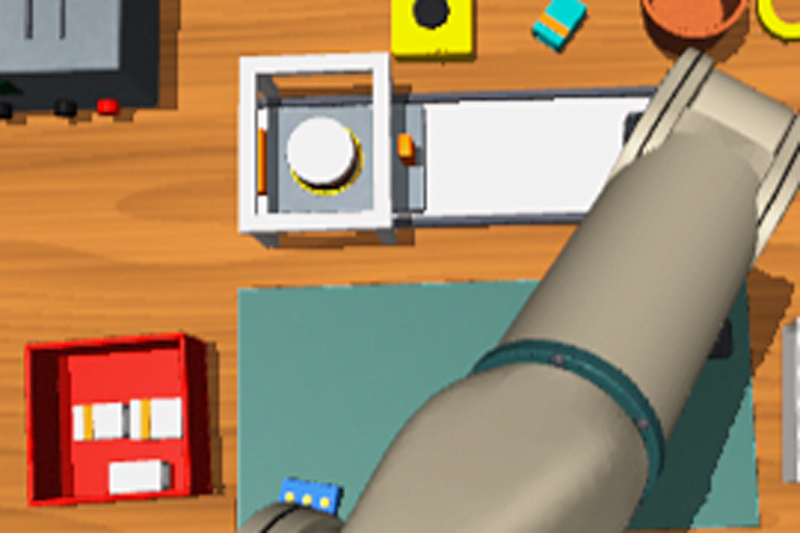

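View pics/f2.png

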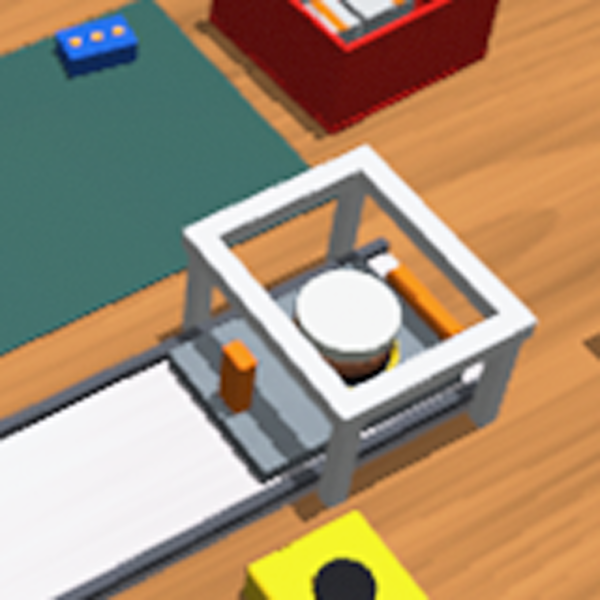

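```bash
python3 - <<'E'
from h import *
im=ctrl.get_image("top"); C=im["color"]; X=cloud(im)*1000
for v in (178,188,194):
  print(v)
  for u in range(182,202): print(u,C[v,u].tolist(),np.round(X[v,u]).astype(int).tolist(), end=" | ")
cv2.imwrite('pics/f3.png',cv2.resize(C[145:215,178:248],(600,600),interpolation=cv2.INTER_NEAREST))
E
```

```text
178
182 [243, 242, 243] [670, 210, 95] | 183 [241, 241, 242] [669, 207, 96] | 184 [243, 243, 244] [670, 205, 94] | 185 [252, 250, 250] [669, 201, 98] | 186 [135, 125, 121] [672, 201, 86] | 187 [29, 170, 246] [686, 210, 30] | 188 [0, 103, 213] [684, 206, 36] | 189 [0, 43, 125] [687, 205, 24] | 190 [93, 85, 86] [686, 202, 27] | 191 [96, 89, 82] [686, 200, 26] | 192 [91, 86, 81] [686, 197, 27] | 193 [85, 80, 75] [687, 195, 22] | 194 [175, 166, 156] [686, 192, 24] | 195 [184, 175, 164] [686, 189, 26] | 196 [178, 170, 157] [685, 185, 29] | 197 [237, 236, 238] [676, 176, 63] | 198 [243, 242, 244] [677, 174, 61] | 199 [241, 241, 243] [677, 171, 62] | 200 [241, 241, 242] [676, 169, 63] | 201 [241, 240, 242] [675, 165, 66] | 188
182 [243, 242, 242] [643, 210, 95] | 183 [242, 241, 243] [643, 207, 95] | 184 [243, 242, 244] [643, 204, 97] | 185 [252, 250, 250] [642, 202, 97] | 186 [134, 123, 119] [645, 201, 86] | 187 [31, 173, 246] [657, 209, 32] | 188 [0, 105, 213] [656, 206, 36] | 189 [0, 42, 126] [658, 205, 26] | 190 [93, 86, 85] [658, 202, 26] | 191 [95, 88, 80] [660, 201, 19] | 192 [90, 86,
[... 374 characters left out ...]
[627, 210, 96] | 183 [241, 241, 243] [627, 207, 97] | 184 [243, 243, 244] [628, 205, 93] | 185 [252, 251, 251] [627, 202, 95] | 186 [134, 127, 124] [628, 201, 88] | 187 [21, 120, 197] [642, 211, 25] | 188 [0, 73, 167] [641, 207, 31] | 189 [0, 31, 103] [642, 205, 25] | 190 [92, 85, 84] [641, 202, 27] | 191 [96, 90, 82] [641, 200, 26] | 192 [93, 88, 81] [641, 197, 26] | 193 [85, 80, 74] [642, 195, 24] | 194 [177, 169, 158] [642, 192, 24] | 195 [185, 177, 165] [641, 189, 27] | 196 [184, 174, 164] [641, 186, 28] | 197 [183, 173, 162] [641, 183, 25] | 198 [183, 176, 164] [641, 181, 23] | 199 [184, 175, 165] [641, 178, 26] | 200 [188, 178, 166] [641, 175, 24] | 201 [193, 177, 166] [639, 171, 32] |
```

View pics/f3.png

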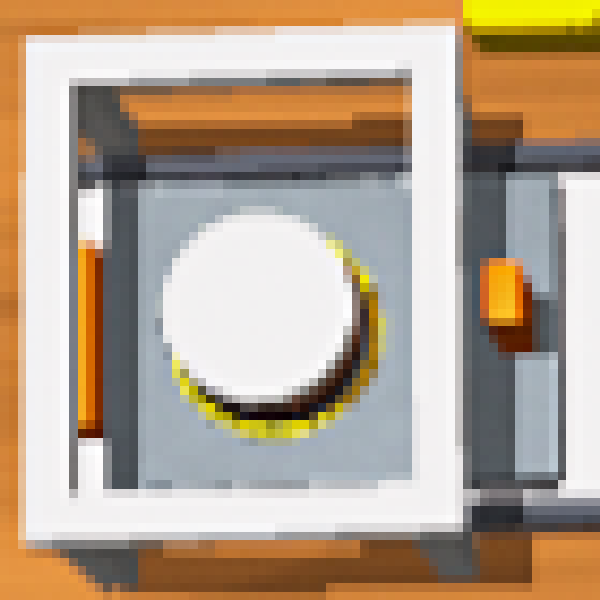

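The close-up shows the carriage front edge (grey, crop x≈103) directly against the orange stop at y≈204 mm. The three-disc stack is neat, and it is centred under the lamp at (669.6, 148.7), against a lamp middle of (669.6, 148.5). I'm handing in.

```bash
python3 -c "
from bench import ctrl
print(ctrl.job_done())"
```

```text
the job is handed in; nothing more can be done
None
```

The job is handed in at about 48 s of the 210 s: all three offcuts present are in the red bin, the black–copper–white stack is neat and about 2 mm or less off centre in the circle, the carriage is at the stop under the lamp, and I never touched the screwdriver or the terminal block.

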